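Seat a tin on the checking station and hold the reading lens over its date

ROBOT

A 6-joint arm with a two-finger parallel gripper is mounted at the origin on the work surface. World frame = base frame: x ahead of the robot, y to its left, z up, the work surface at z = 0. Lengths are in m, angles in degrees, forces in N, time in s.
With the tool pointing down it reaches from about 0.3 to 0.75 m from the base axis. Payload 8.5 kg.
Tool frame: the origin (TCP) lies midway between the tips of the shut fingers; the grasp point (between the pads) lies 19 mm behind it (env.grip_depth is the distance from the TCP to the grasp point, in m); y points along the fingers, x is the direction in which the jaws open and shut, and the axes are right-handed (so a half turn about y gives the same grasp; the last joint's range is limited). The gripper opens to 85 mm and grips with 20 to 120 N. Pads are 22 mm wide; open, the fingers measure 114 mm over their backs; the gripper's body (76 mm by 85 mm) begins 54 mm behind the grasp point. The pads swing forward as they close: fully open they stand 13 mm farther back than shut.
Start: joints at [61.175, 21.807, 74.336, -0, 83.858, -12.336], TCP at [0.156, 0.527, 0.203] pointing down, gripper open.
Joint ranges: [-178.18, 178.18], [-50.72, 133.34], [12.68, 142.11], [-81.47, 261.47], [9.98, 163.14], [-165.26, 165.26]. Speed limits (degrees/s): [136.94, 136.94, 180, 180, 180, 180].

INTERFACE

Orientations are given as a 3x3 rotation matrix whose columns are the frame's x, y, z axes.
In Python, from rig import env gives the robot as it stands.
- The arm moves only by the shell command python3 -m inch 'ROWS' [FORCE]. ROWS is JSON, a list that holds one entry, the list of rows, each a list of 7 numbers: the gripper command: -1 is shut, 1 is fully open, values between are in proportion, then the shift along the world's x, y, z in cm, then the turn, a rotation vector about the world's x, y, z in degrees. In form: [[[grip, dx, dy, dz, rx, ry, rz], ...]]. A call has 1 to 20 rows; each row is the pose to reach, as a shift and turn from the pose commanded when the call began; what a row does not reach only later rows make up. A row lasts 1/8 s, in which the tool goes at most 62.5 mm and 10.7 degrees, less where a joint would pass 70% of its speed; a pose out of reach is approached as far as the arm can. A call with a gripper value outside its range is refused whole. The fingers move at their own pace and stop on an object; FORCE is the grip in N (left out, the last holds). Time passes only in rows, so rows that repeat a pose let the fingers close. It gives the time, the measured TCP pose, the force and the opening at its end, in the units of the state.
- env.observe(): the state, without advancing time (a new reading comes with each control period).
- env.get_image(name): name is "scene" or "top" or "wrist"; returns a dict with "frame" (480x640x3 uint8, red, green, blue), "mtx" (3x3 intrinsics, pixels), "rvec" (rotation vector, rad) and "tvec" (3), from world to camera coordinates, as OpenCV has them. Camera axes: x right, y down, z forward; pixel columns grow to the right and rows downward; lengths in m; the calibration is good to about 2 mm. A picture is of the moment at which its call begins. There is no depth.
- env.close_job(): hands the job in, once; it reports no verdict.
The state is a dict: "time_s": time; "q": joint angles; "qvel": joint speeds; "joint_efforts": joint torques, N m; "position": TCP position; "tool_rot": TCP orientation; "ft_force": force on the tool from outside, world axes, zero at the start; "wrist_torque": the same for the moment, N m; "grip_width": finger opening in m.
Only numpy, scipy, OpenCV 4.12 (cv2) and the standard library are available. Lean on these libraries where they do the work, as an engineer would, in place of code of your own. Each camera call takes 0.05 s, during which the arm holds its last target.

TASK

Pick up the white sample plate with the flat tin in it, lower it (do not let it drop) over the two pins of the dark grey checking station until it lies flush on the base, and let go of it. Then pick up the reading lens and hold it level, right way up and still, with the middle of its glass over the date patch on that tin's lid and at the height of the pointer on the station's post, touching neither tin nor station; finish while still holding it there, do not put it down. Leave the pointer as it is set and the other things on the table where they are.

Things in the scene. Friction and masses are not known exactly. Their poses are not given: they have to be found in the camera images.
- plate: loose white plate, 90 (x) x 150 (y) x 10 mm, about 0.4 kg, flat on the table. A flat metal tin, 50 (x) x 78 (y) mm with straight sides, is fixed in its middle and rises 32 mm above the plate's top: grip it across its 50 mm width. Two through holes, diameter 15 mm, at x = 0, y = -60 and +60 mm. Origin: centre of the plate's underside, z up. Fits the pins either way round
- date_patch (a point): centre of the small white paper date patch (16 x 24 mm, dark dots) on top of the tin's lid: in the plate's frame at x = 0, y = +16, z = 42 mm
- station: fixed dark grey checking station: base block 15 mm high, x -75 to +75, y -85 to +140 mm. Two steel pins stand on it at x = 0, y = -60 and +60 mm. A steel post, 12 mm thick, at x = 0, y = +125 mm reaches 180 mm above the table. Origin: on the table, midway between the pins; z up, y from the pins to the post
- seat (a point): centre of the plate's place on top of the station's base, midway between the pins, 15 mm above the table: the plate's origin coincides with it when seated
- pin_right (a point): tip of the pin at the station's y = -60 mm; the pin is 11 mm in diameter, stands 21 mm above the base's top (36 mm above the table), its upper 6 mm tapers
- pin_left (a point): tip of the same kind of pin at the station's y = +60 mm
- focus_mark (a point): tip of the black pointer on the station's post: it marks the focal height. The pointer's collar is set at some height on the post (mark 105 to 150 mm above the table) and stays by friction; the tip is 28 mm from the post's axis, towards the pins
- lens: loose black reading lens (magnifier) lying flat on the table, 0.15 kg: handle 98 mm long, 16 mm wide, 28 mm high with flat upright sides (x from -50 to +48 mm), then the round lens. Origin: under the middle of the handle, at its underside; x points along the handle to the lens, z up. Its centre of mass is about 17 mm from the origin towards the lens
- lens_center (a point): centre of the lens glass: in the lens's frame at x = +85, y = 0, z = 14 mm; the lens frame round it is 68 mm in diameter and 12 mm thick (z from 8 to 20 mm)
- spare_tin: bystander: another flat tin like the plate's, 50 x 78 x 32 mm, loose on the table without plate or paper patch; origin at the centre of its underside
- jar_a: bystander: jar with an orange lid, diameter 66, height 85 mm; origin at the centre of its underside
- jar_b: bystander: second such jar
- can: bystander: round can, diameter 74, height 75 mm; origin at the centre of its underside
- tape: bystander: cardboard ring (tape core) lying flat, diameter 90, height 25 mm; origin at the centre of its underside
- carton: bystander: small cardboard carton 60 x 90 x 50 mm; origin at the centre of its underside
- scraper: bystander: spatula-shaped scraper 200 mm long lying on the table
There are look-alikes about, which are no part of the job. Several things look just like the lens: the one meant starts farthest from the robot's base. Leave any brown look-alike of the plate alone.

How it is judged:
By the outcome, as a careful person would: the job done as asked, in the order asked, and still so for the second after the job is handed in, while the arm keeps its last pose, push and grip.
It also fails if it takes over 72 s, if anything falls off the work surface, if the arm or the gripper's body presses on something with over 40 N, if the wrist force passes 120 N, or if a joint passes its speed limit or range.

## Working session

There is one attempt and no reset: what is moved stays moved. The work goes in short steps, Python scripts to look and compute and a shell command to move; the robot and the scene stay as the last step left them, time stands still between calls to the robot, and variables do not carry over. Pictures are saved under pics/ and viewed, and the job is handed in when it is done.

```bash
ls; mkdir -p pics; python3 - <<'E'
from rig import env
import cv2
o=env.observe()
print(o)
print(env.grip_depth)
for n in ("scene","top","wrist"):
    d=env.get_image(n)
    cv2.imwrite(f"pics/{n}0.png",d["frame"][:,:,::-1])
    print(n,d["mtx"],d["rvec"],d["tvec"])
E
```

```text
pics
{'time_s': 0.0, 'q': array([ 6.11747883e+01,  2.18416824e+01,  7.43845768e+01, -2.78501628e-03,
        8.38567112e+01, -1.23387283e+01]), 'qvel': array([ 0.11240964,  0.08504843,  0.01568608,  0.03547377, -0.14647089,
       -0.02962036]), 'joint_efforts': array([ 4.50695343e-04, -4.48473287e+01, -2.31273830e+01, -2.53083053e-04,
        4.78770424e-03,  4.40866586e-06]), 'position': array([0.15596556, 0.52708173, 0.20250635]), 'tool_rot': array([[ 2.83783654e-01, -6.55848601e-04, -9.58888110e-01],
       [ 9.58887275e-01, -1.29197949e-03,  2.83784291e-01],
       [-1.42498330e-03, -9.99998950e-01,  2.62242217e-04]]), 'ft_force': array([-0.04023272, -1.32041373,  0.10636724]), 'wrist_torque': array([ 0.01350583,  0.00707815, -0.01722272]), 'grip_width': 0.08539344302986139}
0.0187
scene [[527.09652461   0.         316.00858036]
 [  0.         527.09652461 242.97666705]
 [  0.           0.           1.        ]] [ 2.16270422  0.78372913 -0.35346337] [-0.37123117 -0.12718364  1.50616771]
top [[550.47925789   0.         315.86981556]
 [  0.         550.47925789 248.41729983]
 [  0.           0.           1.        ]] [ 2.19597026 -2.15615801  0.09034347] [-0.0216819   0.51878019  1.30603987]
wrist [[369.39808807   0.         317.54143055]
 [  0.         369.39808807 242.98298281]
 [  0.           0.           1.        ]] [-2.29099711 -1.70969308 -0.28698352] [-0.54860095 -0.04214345  0.38159779]
```

View pics/scene0.png

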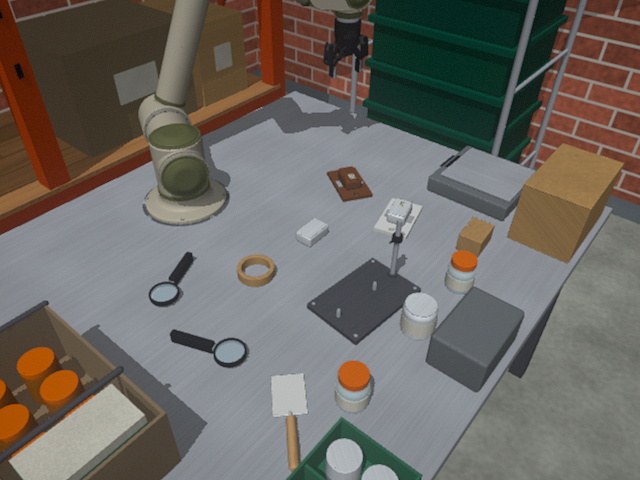

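View pics/top0.png

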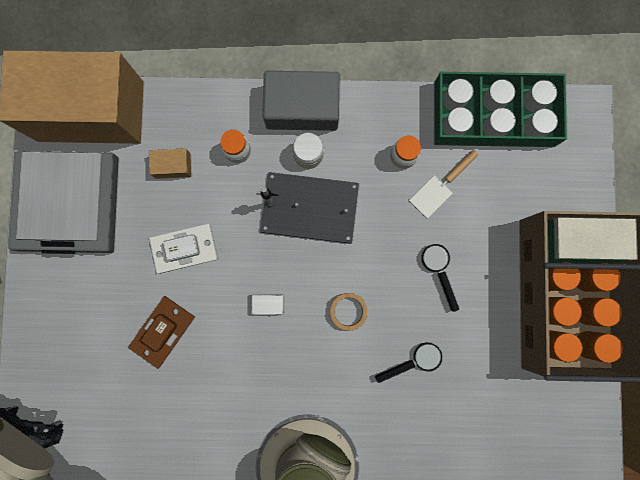

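View pics/wrist0.png

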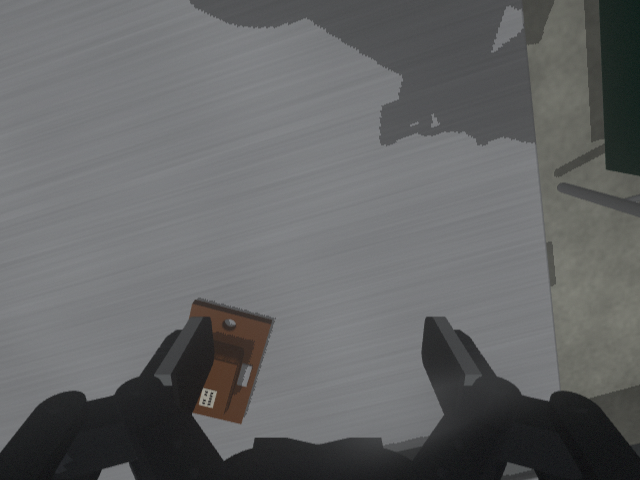

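```bash
cat > h.py <<'E'
from rig import env
import cv2, numpy as np
def cam(n):
    d=env.get_image(n); R=cv2.Rodrigues(np.array(d["rvec"]))[0]
    return d["frame"],np.array(d["mtx"]),R,np.array(d["tvec"]).ravel()
def ray(c,uv):
    f,K,R,t=c
    return -R.T@t, R.T@np.linalg.inv(K)@np.array([uv[0],uv[1],1.])
def onz(c,uv,z):
    o,d=ray(c,uv); return o+d*(z-o[2])/d[2]
def tri(c1,u1,c2,u2):
    o1,d1=ray(c1,u1);o2,d2=ray(c2,u2)
    s=np.linalg.lstsq(np.c_[d1,-d2],o2-o1,rcond=None)[0]
    a=o1+d1*s[0];b=o2+d2*s[1]; return (a+b)/2,np.linalg.norm(a-b)
def proj(c,p):
    f,K,R,t=c; q=K@(R@np.asarray(p)+t); return q[:2]/q[2]
def crop(c,x0,y0,w,h,k,name):
    im=c[0][y0:y0+h,x0:x0+w,::-1]
    cv2.imwrite("pics/"+name,cv2.resize(im,None,fx=k,fy=k,interpolation=cv2.INTER_CUBIC))
E
python3 - <<'E'
from h import *
T=cam("top");S=cam("scene")
crop(T,130,160,250,140,3.2,"t1.png")
crop(S,290,170,180,180,3.3,"s1.png")
crop(T,360,230,120,160,3.7,"t2.png")
np.set_printoptions(precision=4,suppress=True)
print("plate",onz(T,(182,248),.01),"lens",onz(T,(448,290),.02),"lens2",onz(T,(394,371),.02), "lens c",onz(T,(436,258),.014))
E
```

```text
plate [0.5152 0.314  0.01  ] lens [ 0.4249 -0.3311  0.02  ] lens2 [ 0.231  -0.2028  0.02  ] lens c [ 0.5018 -0.3037  0.014 ]
```

View pics/t1.png

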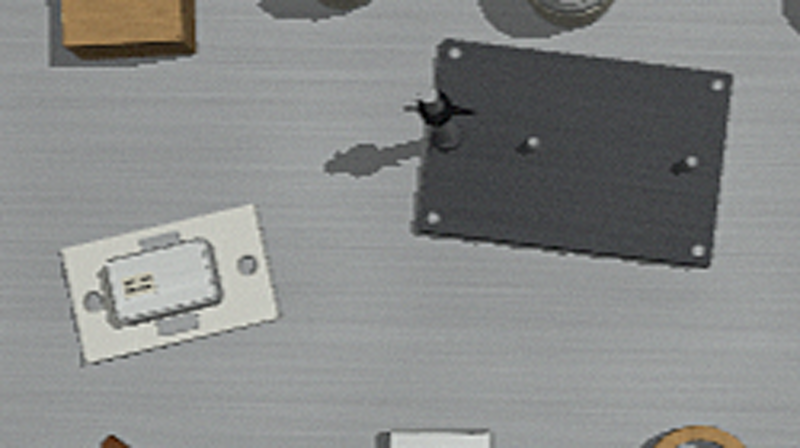

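View pics/s1.png

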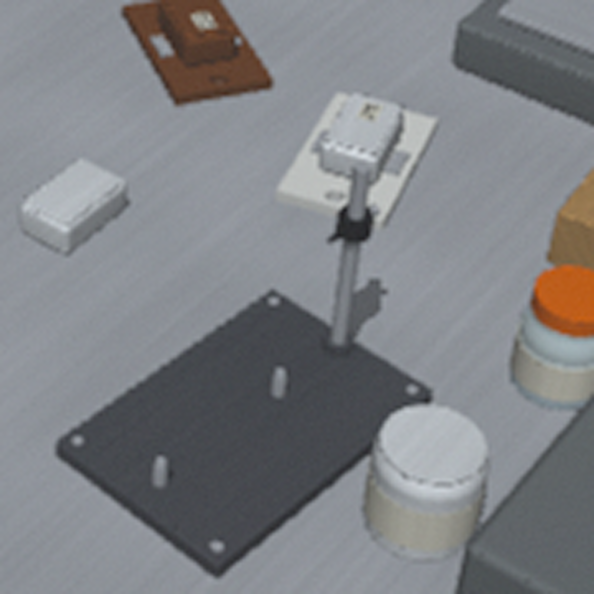

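View pics/t2.png

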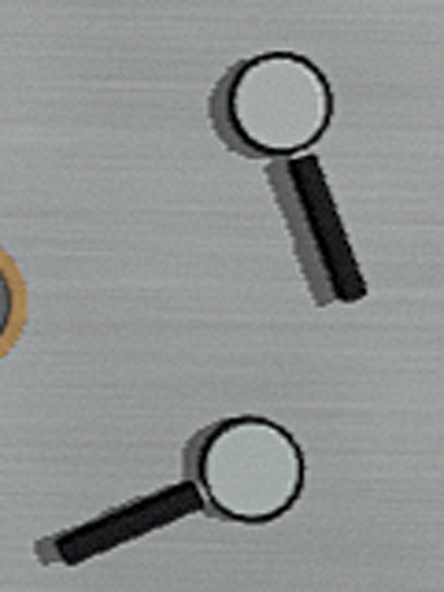

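```bash
cat > m1.py <<'E'
from h import *
np.set_printoptions(precision=4,suppress=True)
T=cam("top");S=cam("scene")
def quad(mask,c,z,sx,sy):
    cs,_=cv2.findContours(mask,cv2.RETR_EXTERNAL,cv2.CHAIN_APPROX_NONE)
    cn=max(cs,key=cv2.contourArea)
    w=np.array([onz(c,p,z)[:2] for p in cn[:,0,:].astype(float)])
    r=cv2.minAreaRect((w*1000).astype(np.float32)); return r,cv2.boxPoints(r)
im=T[0].astype(int); hsv=cv2.cvtColor(T[0],cv2.COLOR_RGB2HSV)
# station
m=np.zeros(im.shape[:2],np.uint8); sub=im[165:250,255:365]; m[165:250,255:365]=((sub.max(2)<85))*255
m=cv2.morphologyEx(m,cv2.MORPH_OPEN,np.ones((7,7)))
r,b=quad(m,T,.015,0,0); print("station",r); print(b)
# plate: whitish
m=np.zeros(im.shape[:2],np.uint8); sub=im[215:285,140:225]
m[215:285,140:225]=((sub.min(2)>165))*255
m=cv2.morphologyEx(m,cv2.MORPH_CLOSE,np.ones((15,15)));m=cv2.morphologyEx(m,cv2.MORPH_OPEN,np.ones((5,5)))
r,b=quad(m,T,.01,0,0); print("plate",r); print(b)
# pins (bright blobs)
for (x,y) in((296.6,204.7),(346.3,210.3)):
    g=im[int(y)-6:int(y)+7,int(x)-6:int(x)+7].min(2).astype(float)
    w=np.clip(g-130,0,None); yy,xx=np.mgrid[int(y)-6:int(y)+7,int(x)-6:int(x)+7]
    p=((w*xx).sum()/w.sum(),(w*yy).sum()/w.sum()); print("pin",p,onz(T,p,.036))
E
python3 m1.py
python3 - <<'E'
from h import *
T=cam("top");S=cam("scene")
crop(T,145,215,80,65,9,"t3.png");crop(T,250,165,120,85,6,"t4.png");crop(S,300,250,130,100,6,"s4.png")
crop(S,365,185,70,100,6,"s5.png")
E
```

```text
station ((619.8748779296875, 6.984275817871094), (225.7930145263672, 151.85601806640625), 84.01419067382812)
[[ 532.5878  -97.3788]
 [ 683.6158 -113.2146]
 [ 707.162   111.3473]
 [ 556.1339  127.1832]]
plate ((515.4618530273438, 312.28619384765625), (89.57901763916016, 148.84808349609375), 14.422836303710938)
[[453.5467 373.2087]
 [490.6212 229.0517]
 [577.377  251.3637]
 [540.3026 395.5207]]
pin (np.float64(296.032967032967), np.float64(203.75824175824175)) [0.6248 0.0374 0.036 ]
pin (np.float64(345.6725663716814), np.float64(209.79646017699116)) [ 0.6123 -0.0821  0.036 ]
```

View pics/t3.png

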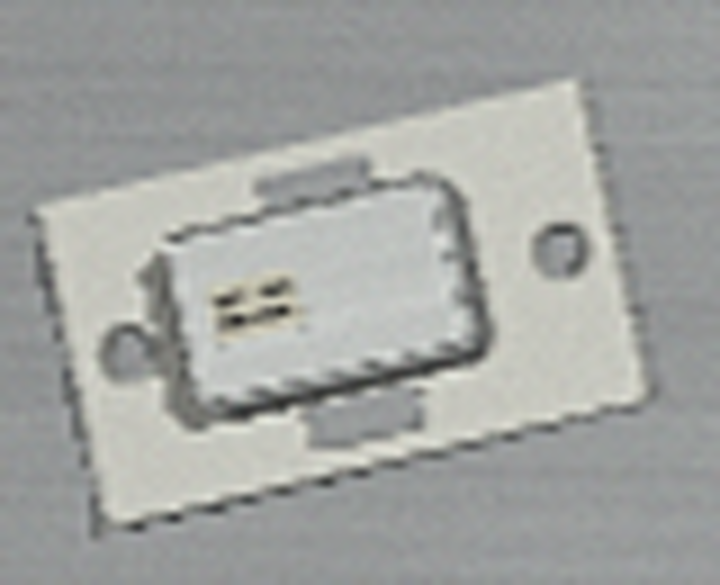

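View pics/t4.png

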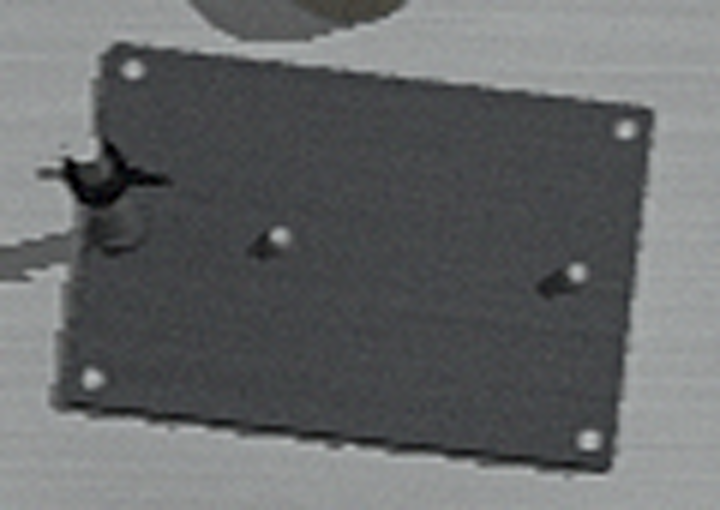

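View pics/s4.png

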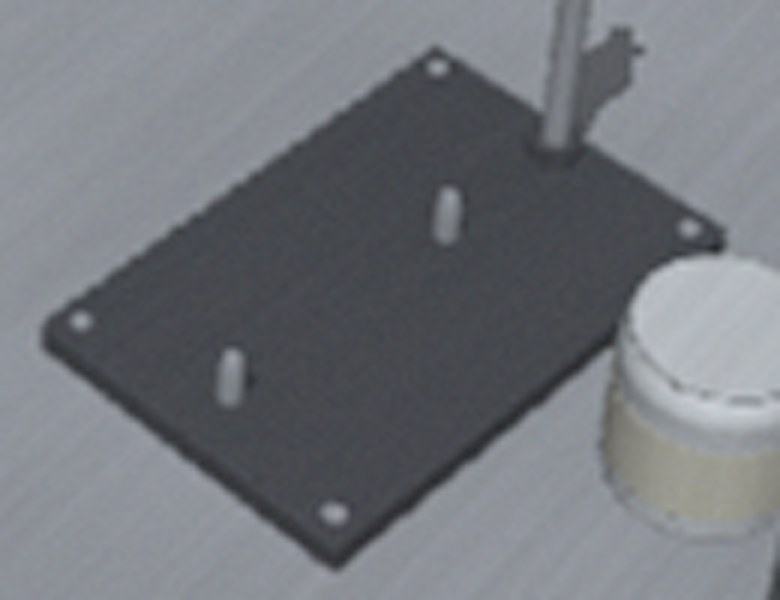

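View pics/s5.png

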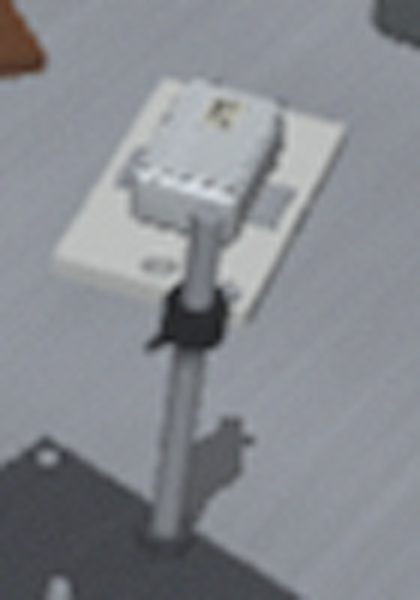

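```bash
python3 - <<'E'
from h import *
np.set_printoptions(precision=4,suppress=True)
T=cam("top");S=cam("scene")
print("tip",tri(T,(278.3,195.2),S,(389.7,243.2)))
a=np.radians(-5.98);ex=np.array([np.cos(a),np.sin(a)]);ey=np.array([-np.sin(a),np.cos(a)])
o=np.array([.6176,-.0212]); print("expected tip xy",o+.097*ey,"post",o+.125*ey,"patch",o+.016*ey)
crop(S,375,225,40,35,18,"s6.png");crop(T,250,180,50,40,14,"t6.png")
# lens handle
im=T[0].astype(int)
def comp(x0,y0,x1,y1,cond):
    m=np.zeros(im.shape[:2],np.uint8); m[y0:y1,x0:x1]=cond(im[y0:y1,x0:x1])*255; return m
m=comp(415,240,465,315,lambda s:s.max(2)<60)
n,l,st,c=cv2.connectedComponentsWithStats(m)
for i in range(1,n): 
    if st[i,4]>20: print(st[i],c[i])
m2=comp(425,276,465,315,lambda s:s.max(2)<60)
pts=np.array([onz(T,(x,y),.028)[:2] for y,x in zip(*np.nonzero(m2))])
r=cv2.minAreaRect((pts*1000).astype(np.float32));print(r,cv2.boxPoints(r))
ring=comp(415,240,460,278,lambda s:s.max(2)<60)
p=np.argwhere(ring)[:,::-1].astype(np.float32); print(cv2.fitEllipse(p)); 
(cx,cy),_,_=cv2.fitEllipse(p); g=onz(T,(cx,cy),.018); print("glass",g)
E
```

```text
tip (array([0.629 , 0.0745, 0.1283]), np.float64(0.0024475734966312736))
expected tip xy [0.6277 0.0753] post [0.6306 0.1031] patch [ 0.6193 -0.0053]
[421 244  29  28 136] [433.9118 257.8309]
[438 272  21  39 323] [447.8607 291.1672]
((418.9661560058594, -330.09576416015625), (90.00407409667969, 20.14908218383789), 20.800783157348633) [[ 373.3196 -336.659 ]
 [ 380.475  -355.4948]
 [ 464.6127 -323.5325]
 [ 457.4573 -304.6968]]
((435.9756164550781, 259.2402648925781), (25.51730728149414, 33.02519607543945), 149.47909545898438)
glass [ 0.4985 -0.3027  0.018 ]
```

```bash
python3 -m inch '[[[1,4,-2,0,0,0,-8],[1,9,-5,0,0,0,-16],[1,14,-8,0,0,0,-24],[1,19,-11,0,0,0,-32],[1,24,-14,0,0,0,-40],[1,28,-16.5,0,0,0,-48],[1,32,-19,-1,0,0,-54],[1,34.5,-20.5,-2,0,0,-58],[1,35.9,-21.5,-3,0,0,-59],[1,35.9,-21.5,-3,0,0,-59],[1,35.9,-21.5,-3,0,0,-59],[1,35.9,-21.5,-3,0,0,-59]]]'
```

```text
time_s: 2.05
position: [0.5145, 0.3132, 0.1738]
tool_rot: [[0.968, 0.001, -0.252], [0.252, 0.0, 0.968], [0.001, -1.0, 0.0]]
ft_force: [-0.2, -0.5, 0.2]
grip_width: 0.0858
```

```bash
python3 - <<'E'
from h import *
np.set_printoptions(precision=4,suppress=True)
W=cam("wrist"); cv2.imwrite("pics/w1.png",W[0][:,:,::-1])
o=env.observe();print(o["time_s"],o["position"])
C=-W[2].T@W[3];print("cam pos",C)
a=np.radians(14.42);ex=np.array([np.cos(a),np.sin(a)]);ey=np.array([-np.sin(a),np.cos(a)])
o=np.array([.5155,.3123])
for n,x,y,z in(("h+",0,.06,.01),("h-",0,-.06,.01),("patch",0,.016,.042),("c",.045,.075,.01),("c2",.045,-.075,.01),("c3",-.045,-.075,.01)):
    p=np.r_[o+x*ex+y*ey,z];print(n,p,proj(W,p))
E
```

```text
2.1 [0.5145 0.3131 0.1737]
cam pos [0.4925 0.3944 0.3447]
h+ [0.5006 0.3704 0.01  ] [318.9749 145.0848]
h- [0.5304 0.2542 0.01  ] [318.5405 270.7698]
patch [0.5115 0.3278 0.042 ] [318.9839 202.3915]
c [0.5404 0.3961 0.01  ] [371.0461 127.3176]
c2 [0.5778 0.2509 0.01  ] [363.5594 284.6573]
c3 [0.4906 0.2285 0.01  ] [273.4024 284.5275]
```

View pics/w1.png

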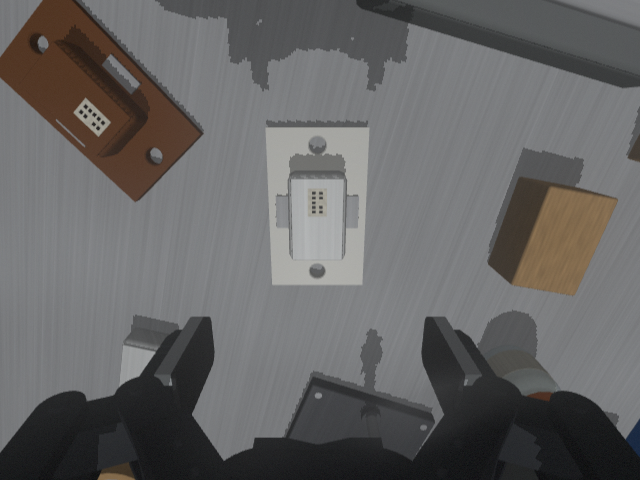

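View pics/s6.png

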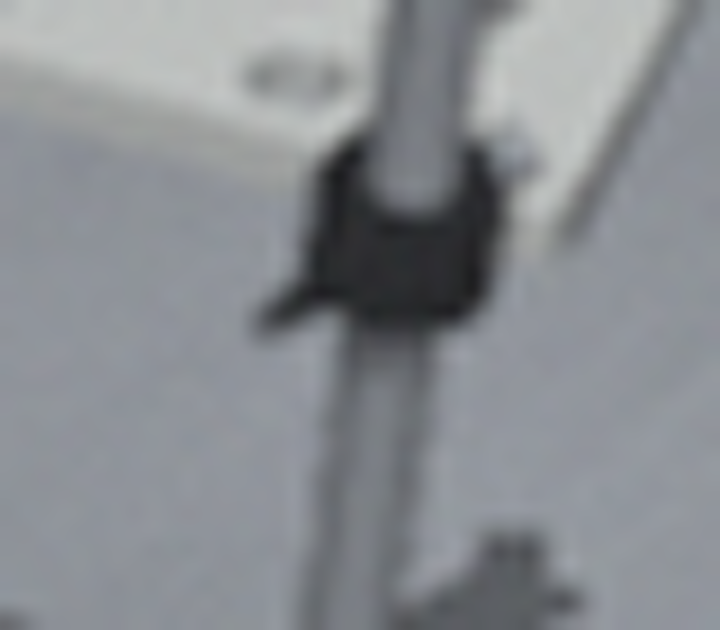

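View pics/t6.png

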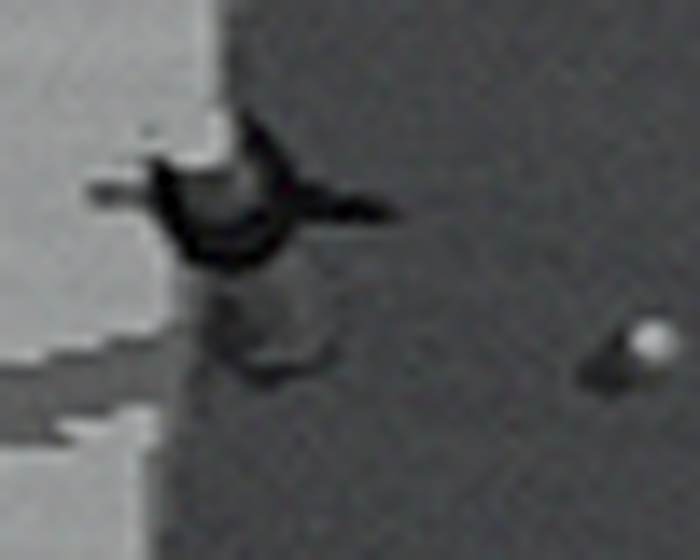

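```bash
python3 -m inch '[[[1,0,-0.1,-3,0,0,0],[1,0,-0.1,-6,0,0,0],[1,0,-0.1,-9,0,0,0],[1,0,-0.1,-12,0,0,0],[1,0,-0.1,-14,0,0,0],[1,0,-0.1,-15.5,0,0,0],[1,0,-0.1,-16.2,0,0,0],[1,0,-0.1,-16.2,0,0,0],[1,0,-0.1,-16.2,0,0,0]]]' 60; python3 -m inch '[[[-1,0,0,0,0,0,0],[-1,0,0,0,0,0,0],[-1,0,0,0,0,0,0],[-1,0,0,0,0,0,0],[-1,0,0,0,0,0,0],[-1,0,0,0,0,0,0]]]' 60
```

```text
time_s: 3.22
position: [0.5155, 0.3116, 0.0119]
tool_rot: [[0.968, 0.001, -0.251], [0.251, 0.0, 0.968], [0.001, -1.0, 0.0]]
ft_force: [-0.6, -0.4, 0.1]
grip_width: 0.085
time_s: 3.98
position: [0.5167, 0.312, 0.0138]
tool_rot: [[0.968, 0.005, -0.251], [0.251, 0.002, 0.968], [0.005, -1.0, 0.001]]
ft_force: [-1.7, -0.6, 16.3]
grip_width: 0.0005
```

```bash
python3 - <<'E'
from h import *
W=cam("wrist"); cv2.imwrite("pics/w2.png",W[0][:,:,::-1])
T=cam("top"); crop(T,120,200,160,120,4,"t7.png")
print(env.observe()["grip_width"])
S=cam("scene"); crop(S,320,100,160,160,3.7,"s7.png")
E
```

```text
-4.9421346736183995e-05
```

View pics/w2.png

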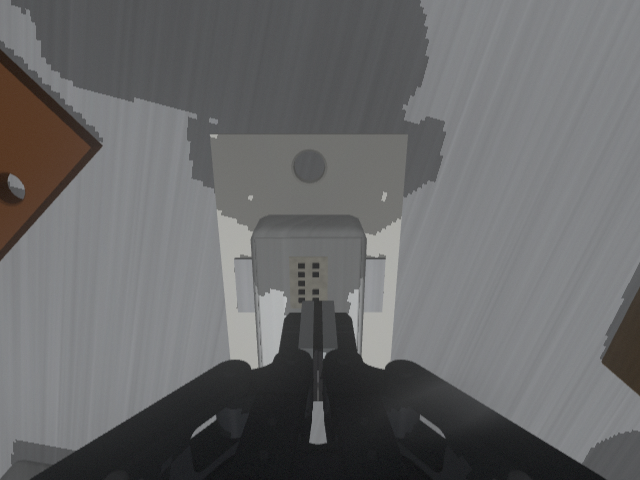

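View pics/t7.png

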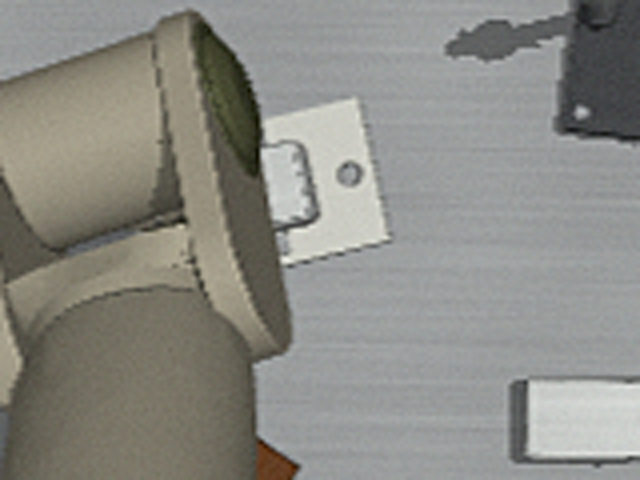

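View pics/s7.png

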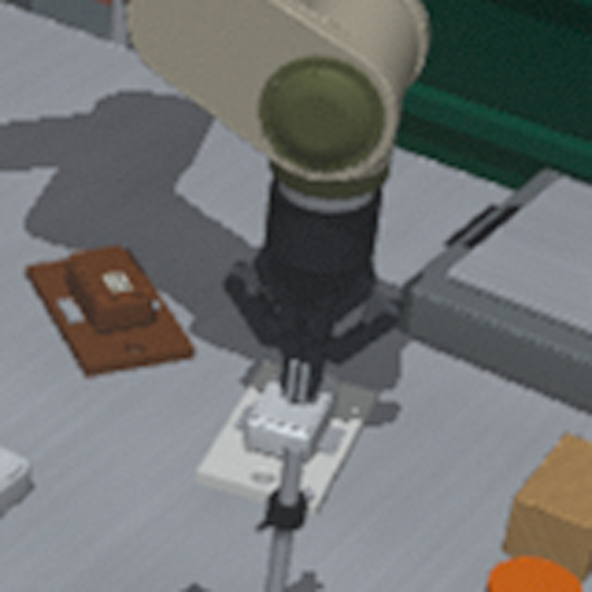

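```bash
python3 - <<'E'
from h import *
np.set_printoptions(precision=4,suppress=True)
W=cam("wrist");o=env.observe();P=o["position"];R=o["tool_rot"]
print(P,"cam",-W[2].T@W[3],o["ft_force"],o["q"])
for d in(0,.0187,.03,.04): print(d,proj(W,P-d*R[:,1]))
# plate far edge corners
for z in(.01,.0,.02,.03): print(z,onz(W,(211,135),z),onz(W,(407,135),z),np.linalg.norm(onz(W,(211,135),z)-onz(W,(407,135),z)))
crop(W,220,180,200,200,3,"w3.png")
E
```

```text
[0.5167 0.312  0.0139] cam [0.4942 0.3931 0.1848] [-1.7152 -0.8797 17.2194] [19.9023 37.7426 80.1788  0.0052 61.7689  5.3837]
0 [318.6015 288.677 ]
0.0187 [318.7341 306.6272]
0.03 [318.8283 319.3868]
0.04 [318.9228 332.1805]
0.01 [0.4505 0.3729 0.01  ] [0.5368 0.3951 0.01  ] 0.0890879763355184
0.0 [0.448  0.3717 0.    ] [0.5392 0.3952 0.    ] 0.09418590902101145
0.02 [0.453 0.374 0.02 ] [0.5344 0.395  0.02  ] 0.08399004365002537
0.03 [0.4555 0.3752 0.03  ] [0.5319 0.3948 0.03  ] 0.07889211096453237
```

View pics/w3.png

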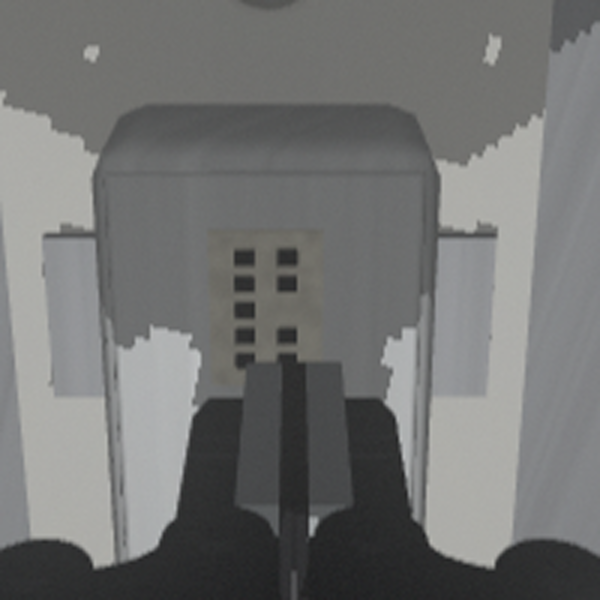

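```bash
python3 -m inch '[[[-1,0,0,2,0,0,0],[-1,0,0,5,0,0,0],[-1,0,0,6.5,0,0,0],[-1,0,0,6.5,0,0,0],[-1,0,0,6.5,0,0,0]]]'; python3 - <<'E'
from h import *
np.set_printoptions(precision=4,suppress=True)
W=cam("wrist");S=cam("scene");o=env.observe();P=o["position"];R=o["tool_rot"]
print(P,o["ft_force"])
for d in(0,.0187,.03,.04): print(d,proj(W,P-d*R[:,1]),proj(S,P-d*R[:,1]))
crop(W,220,180,200,200,3,"w4.png")
u=proj(S,P).astype(int); print(u-[40,50]); crop(S,u[0]-40,u[1]-50,80,80,7,"s8.png")
E
```

```text
time_s: 4.8
position: [0.5146, 0.3111, 0.075]
tool_rot: [[0.968, -0.002, -0.25], [0.25, -0.001, 0.968], [-0.002, -1.0, -0.0]]
ft_force: [-0.3, 0.3, -0.1]
grip_width: 0.0002
[0.5146 0.3112 0.075 ] [-0.2473 -0.2569  0.2506]
0 [318.7216 288.6912] [400.8111 196.1725]
0.0187 [318.8739 306.6362] [401.6186 190.3238]
0.03 [318.9822 319.3915] [402.1134 186.7395]
0.04 [319.0908 332.1804] [402.5557 183.5356]
[360 146]
```

View pics/w4.png

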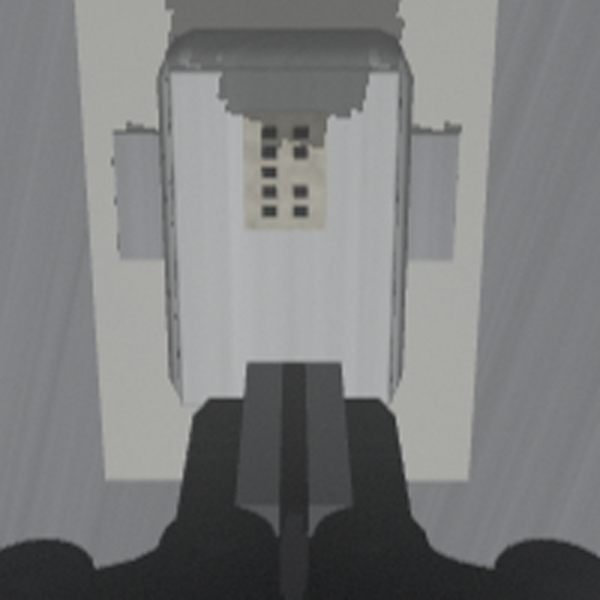

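View pics/s8.png

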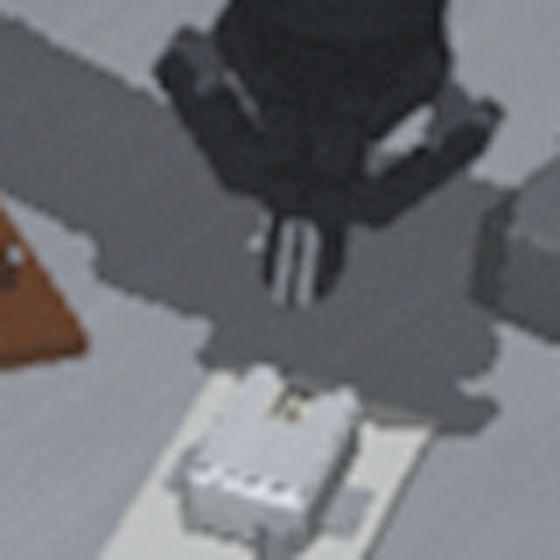

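```bash
python3 - <<'E'
from h import *
np.set_printoptions(precision=4,suppress=True)
W=cam("wrist");S=cam("scene");o=env.observe();P=o["position"];R=o["tool_rot"]
for e in(.0,.011):
  for d in(0,.01,.02,.0283,.035,.045,.055,.06): print(e,d,proj(W,P-d*R[:,1]+e*R[:,2])[1].round(1),[proj(S,P-d*R[:,1]+s*R[:,2]).round(1) for s in(.011,-.011)])
E
```

```text
0.0 0 289.0 [array([402.2, 193.9]), array([399.6, 198.3])]
0.0 0.01 298.2 [array([402.6, 190.8]), array([400. , 195.1])]
0.0 0.02 308.4 [array([403.1, 187.7]), array([400.5, 192. ])]
0.0 0.0283 317.8 [array([403.4, 185. ]), array([400.8, 189.3])]
0.0 0.035 326.0 [array([403.7, 182.9]), array([401.1, 187.2])]
0.0 0.045 339.7 [array([404.2, 179.7]), array([401.5, 184. ])]
0.0 0.055 355.3 [array([404.6, 176.4]), array([402. , 180.7])]
0.0 0.06 363.9 [array([404.9, 174.8]), array([402.2, 179.1])]
0.011 0 269.1 [array([402.2, 193.9]), array([399.6, 198.3])]
0.011 0.01 277.5 [array([402.6, 190.8]), array([400. , 195.1])]
0.011 0.02 286.7 [array([403.1, 187.7]), array([400.5, 192. ])]
0.011 0.0283 295.3 [array([403.4, 185. ]), array([400.8, 189.3])]
0.011 0.035 302.8 [array([403.7, 182.9]), array([401.1, 187.2])]
0.011 0.045 315.2 [array([404.2, 179.7]), array([401.5, 184. ])]
0.011 0.055 329.5 [array([404.6, 176.4]), array([402. , 180.7])]
0.011 0.06 337.4 [array([404.9, 174.8]), array([402.2, 179.1])]
```

```bash
python3 -m inch '[[[1,-0.1,0,0,0,0,0],[1,-0.1,0.05,0,0,0,0],[1,-0.1,0.05,0,0,0,0],[1,-0.1,0.05,0,0,0,0],[1,-0.1,0.05,0,0,0,0],[1,-0.1,0.05,-1,0,0,0],[1,-0.1,0.05,-3,0,0,0],[1,-0.1,0.05,-5,0,0,0],[1,-0.1,0.05,-7,0,0,0],[1,-0.1,0.05,-8.3,0,0,0],[1,-0.1,0.05,-9,0,0,0],[1,-0.1,0.05,-9.1,0,0,0],[1,-0.1,0.05,-9.1,0,0,0]]]' 70; python3 - <<'E'
from h import *
W=cam("wrist"); cv2.imwrite("pics/w5.png",W[0][:,:,::-1])
E
```

```text
time_s: 6.62
position: [0.5144, 0.312, -0.0144]
tool_rot: [[0.968, 0.001, -0.251], [0.251, 0.0, 0.968], [0.001, -1.0, 0.0]]
ft_force: [-0.5, -0.1, -0.1]
grip_width: 0.0854
```

View pics/w5.png

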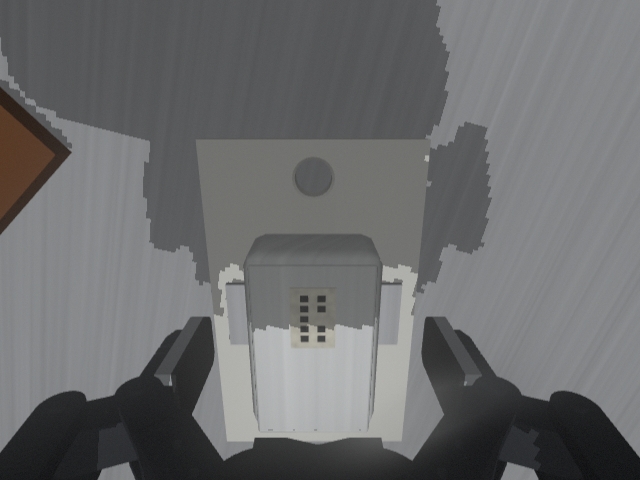

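```bash
python3 -m inch '[[[-1,0,0,0,0,0,0],[-1,0,0,0,0,0,0],[-1,0,0,0,0,0,0],[-1,0,0,0,0,0,0],[-1,0,0,0,0,0,0]]]' 70;python3 -m inch '[[[-1,0,0,0.5,0,0,0],[-1,0,0,1.5,0,0,0],[-1,0,0,3,0,0,0],[-1,0,0,4,0,0,0],[-1,0,0,4.5,0,0,0],[-1,0,0,4.5,0,0,0]]]'; python3 - <<'E'
from h import *
W=cam("wrist"); cv2.imwrite("pics/w6.png",W[0][:,:,::-1])
S=cam("scene"); crop(S,320,100,160,160,3.7,"s9.png")
E
```

```text
time_s: 7.3
position: [0.5143, 0.312, -0.0143]
tool_rot: [[0.968, 0.001, -0.251], [0.251, 0.0, 0.968], [0.001, -1.0, 0.0]]
ft_force: [-1.1, 0.0, 5.8]
grip_width: 0.0488
time_s: 8.05
position: [0.5141, 0.3119, 0.0304]
tool_rot: [[0.968, 0.0, -0.251], [0.251, 0.0, 0.968], [0.0, -1.0, 0.0]]
ft_force: [0.5, 0.0, -3.7]
grip_width: 0.0489
```

View pics/w6.png

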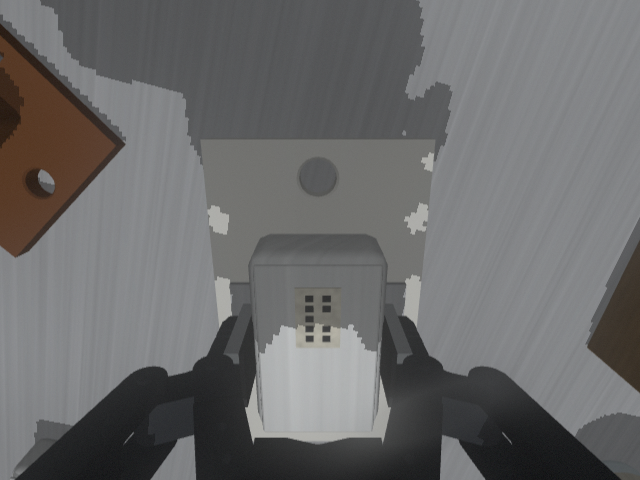

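View pics/s9.png

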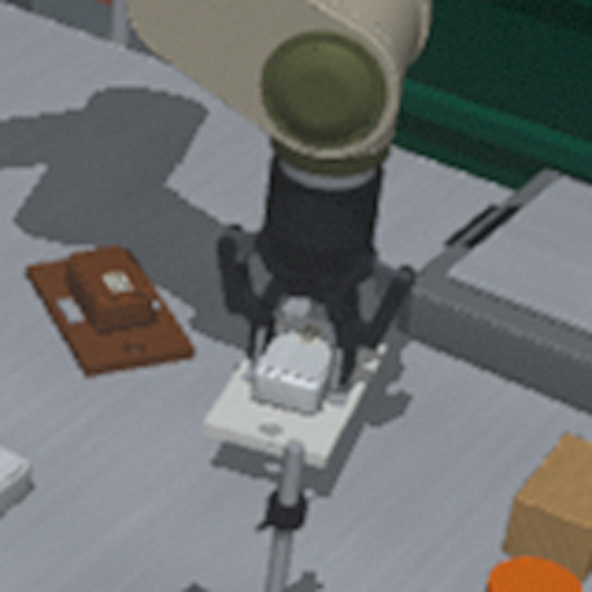

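```bash
python3 - <<'E'
from h import *
np.set_printoptions(precision=4,suppress=True)
W=cam("wrist");o=env.observe();P=o["position"];R=o["tool_rot"]
z=P[2]+.0143+.01
# hole centroid & plate corner pixels
h=onz(W,(318,176.5),z);c1=onz(W,(201.5,139.5),z);c2=onz(W,(435,139.5),z)
print("hole",h,"corners",c1,c2,np.linalg.norm(c1-c2))
for n,p in(("hole",h),("edge mid",(c1+c2)/2)): print(n,"in tool x,z:",R[:,0]@(p-P),R[:,2]@(p-P))
d=c2-c1;print("yaw",np.degrees(np.arctan2(d[1],d[0])), np.degrees(np.arctan2(R[1,0],R[0,0])))
E
python3 -m inch '[[[-1,0,0,1,0,0,0],[-1,-0.4,-1.5,3,0,0,-1],[-1,-1,-4,4,0,0,-3],[-1,-1.6,-7.5,4,0,0,-5],[-1,-2.2,-11,4,0,0,-7.5],[-1,-2.8,-15,4,0,0,-10],[-1,-3.4,-19,4,0,0,-12.5],[-1,-4,-23,4,0,0,-15],[-1,-4.6,-27,4,0,0,-17.5],[-1,-5,-30,4,0,0,-19],[-1,-5.3,-32,4,0,0,-20],[-1,-5.4,-33,4,0,0,-20.4],[-1,-5.4,-33.2,4,0,0,-20.5],[-1,-5.4,-33.2,4,0,0,-20.5],[-1,-5.4,-33.2,4,0,0,-20.5]]]'; python3 - <<'E'
from h import *
W=cam("wrist"); cv2.imwrite("pics/w7.png",W[0][:,:,::-1])
for p in((.6241,.0385,.036),(.6115,-.0808,.036),(.6277,.0753,.128)): print(proj(W,p))
E
```

```text
hole [0.4983 0.3708 0.054 ] corners [0.4515 0.3733 0.054 ] [0.5381 0.3956 0.054 ] 0.08944331723029413
hole in tool x,z: -0.00031624270150172303 0.0610832821905403
edge mid in tool x,z: -0.0002144251543296402 0.07520505123554183
yaw 14.451048117201495 14.506999841988167
time_s: 10.07
position: [0.4601, -0.0195, 0.0701]
tool_rot: [[0.995, -0.0, 0.103], [-0.103, 0.0, 0.995], [-0.0, -1.0, 0.0]]
ft_force: [0.1, 1.2, -4.7]
grip_width: 0.0487
[612.90794384 132.91041556]
[563.5480023  328.53695336]
[911.4769447    3.44725419]
```

View pics/w7.png

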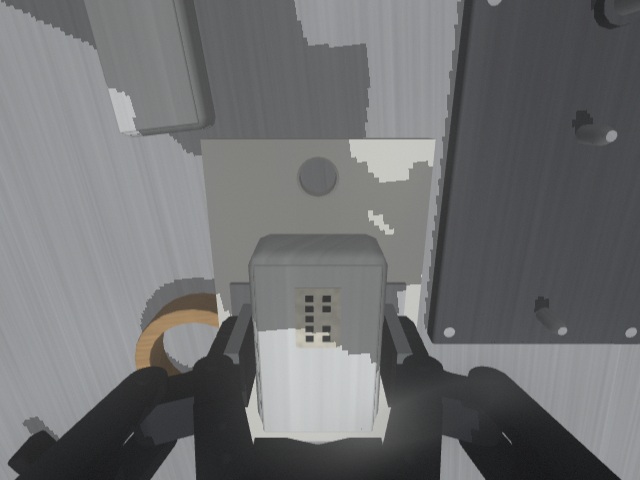

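```bash
python3 - <<'E'
from h import *
np.set_printoptions(precision=4,suppress=True)
W=cam("wrist"); im=W[0].astype(int)
ps=[]
for (x,y) in((611,136),(562,331)):
    g=im[y-9:y+10,x-9:x+10].min(2).astype(float); w=np.clip(g-150,0,None)
    yy,xx=np.mgrid[y-9:y+10,x-9:x+10]; p=((w*xx).sum()/w.sum(),(w*yy).sum()/w.sum())
    q=onz(W,p,.036); ps.append(q); print(p,q)
d=ps[0]-ps[1]; print(np.linalg.norm(d),(ps[0]+ps[1])/2,"yaw",np.degrees(np.arctan2(-d[0],d[1])))
crop(W,530,90,110,260,2.3,"w8.png")
o=env.observe();R=o["tool_rot"];print("tool yaw",np.degrees(np.arctan2(R[1,0],R[0,0])),o["position"])
E
```

```text
(np.float64(nan), np.float64(nan)) [nan nan nan]
(np.float64(563.3636363636364), np.float64(329.6818181818182)) [ 0.6115 -0.0817  0.036 ]
nan [nan nan nan] yaw nan
tool yaw -5.942409586791169 [ 0.4601 -0.0197  0.0701]<stdin>:7: RuntimeWarning: invalid value encountered in scalar divide
```

View pics/w8.png

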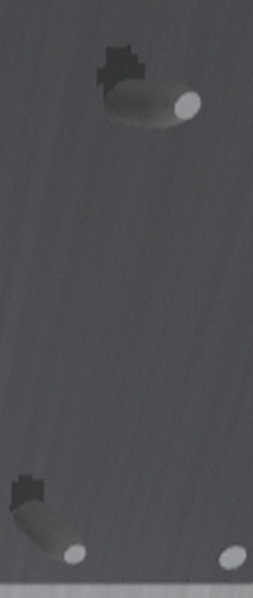

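```bash
python3 - <<'E'
from h import *
np.set_printoptions(precision=4,suppress=True)
W=cam("wrist")
a=onz(W,(611.3,135.7),.036);b=onz(W,(562.4,330.9),.036);d=a-b
print(a,b,np.linalg.norm(d),(a+b)/2,"yaw",np.degrees(np.arctan2(-d[0],d[1])))
E
```

```text
[0.6234 0.037  0.036 ] [ 0.6109 -0.0826  0.036 ] 0.12026503631220627 [ 0.6172 -0.0228  0.036 ] yaw -5.9751342106869725
```

```bash
python3 -m inch '[[[-1,1,0,0,0,0,0],[-1,3,0,0,0,0,0],[-1,6,-0.1,0,0,0,0],[-1,9,-0.2,0,0,0,0],[-1,12,-0.3,0,0,0,0],[-1,14,-0.3,0,0,0,0],[-1,15.3,-0.35,-0.5,0,0,0],[-1,15.75,-0.35,-1.5,0,0,0],[-1,15.75,-0.35,-2.5,0,0,0],[-1,15.75,-0.35,-3.5,0,0,0],[-1,15.75,-0.35,-4,0,0,0],[-1,15.75,-0.35,-4,0,0,0],[-1,15.75,-0.35,-4,0,0,0]]]'; python3 - <<'E'
from h import *
np.set_printoptions(precision=4,suppress=True)
W=cam("wrist"); cv2.imwrite("pics/w9.png",W[0][:,:,::-1]);crop(W,260,120,120,100,6,"w10.png")
print(proj(W,(.6234,.037,.036)),proj(W,(.6234,.037,.030)))
S=cam("scene"); crop(S,290,190,170,170,3.5,"s10.png")
o=env.observe();P=o["position"];R=o["tool_rot"];print(P)
E
```

```text
time_s: 11.85
position: [0.6178, -0.0237, 0.0305]
tool_rot: [[0.995, 0.001, 0.104], [-0.104, -0.0, 0.995], [0.001, -1.0, -0.0]]
ft_force: [0.1, 0.0, -3.5]
grip_width: 0.0489
[316.5028 169.735 ] [316.5185 167.8906]
[ 0.6178 -0.0237  0.0305]
```

View pics/w10.png

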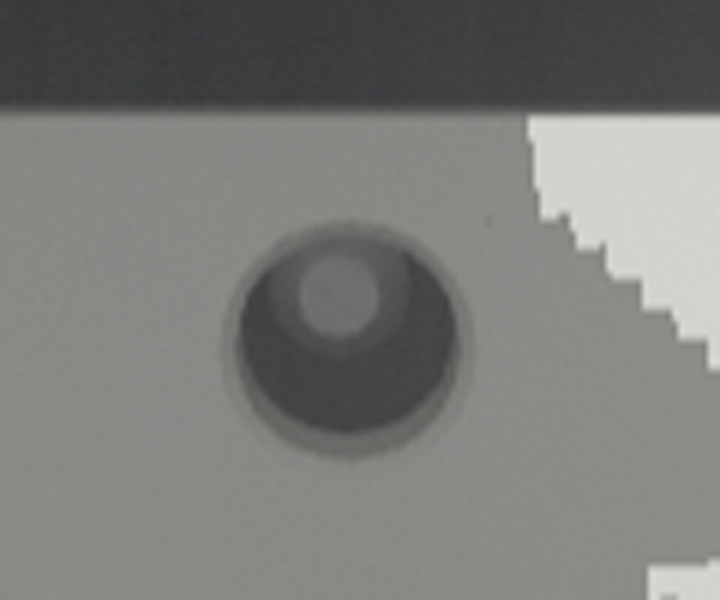

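View pics/s10.png

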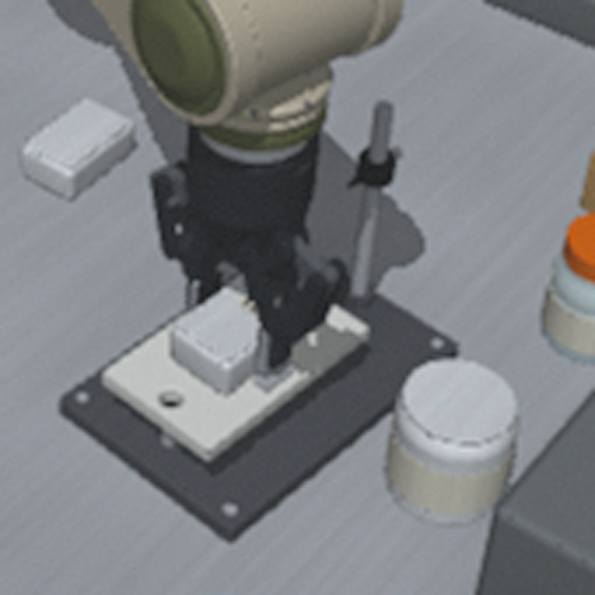

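```bash
python3 - <<'E'
from h import *
np.set_printoptions(precision=4,suppress=True)
W=cam("wrist");P=env.observe()["position"]
p=onz(W,(316.7,169.7),.036)
t=onz(W,(348/6+260,340/6+120),.0548); b=onz(W,(349/6+260,343/6+120),.0448)
print("pin",p,"hole top",t,"diff",(p-t)[:2],P, "edge", [onz(W,(u,138),.0548) for u in(201.5,435)])
# bottom rim: visible circle bottom edge at v=435/6, sides 240..458
E
```

```text
pin [0.6235 0.037  0.036 ] hole top [0.624  0.0369 0.0548] diff [-0.0005  0.0002] [ 0.6178 -0.0236  0.0305] edge [array([0.5813, 0.0562, 0.0548]), array([0.6701, 0.0468, 0.0548])]
```

```bash
python3 -m inch '[[[-1,-0.05,0,-0.4,0,0,0],[-1,-0.05,0,-0.9,0,0,0],[-1,-0.05,0,-1.4,0,0,0],[-1,-0.05,0,-1.8,0,0,0],[-1,-0.05,0,-2.2,0,0,0],[-1,-0.05,0,-2.5,0,0,0],[-1,-0.05,0,-2.6,0,0,0],[-1,-0.05,0,-2.6,0,0,0]]]'; python3 -m inch '[[[-1,0,0,-0.1,0,0,0],[-1,0,0,-0.2,0,0,0],[-1,0,0,-0.3,0,0,0],[-1,0,0,-0.38,0,0,0],[-1,0,0,-0.38,0,0,0]]]'
```

```text
time_s: 13.0
position: [0.6171, -0.0237, 0.0042]
tool_rot: [[0.995, 0.0, 0.104], [-0.104, -0.0, 0.995], [0.0, -1.0, -0.0]]
ft_force: [-0.1, -0.2, -3.6]
grip_width: 0.0487
time_s: 13.62
position: [0.6171, -0.0236, 0.0007]
tool_rot: [[0.995, 0.0, 0.104], [-0.104, -0.0, 0.995], [0.0, -1.0, -0.0]]
ft_force: [-2.0, 0.3, 1.0]
grip_width: 0.0489
```

```bash
python3 -m inch '[[[-1,0,0,-0.06,0,0,0],[-1,0,0,-0.06,0,0,0],[-1,0,0,-0.06,0,0,0]]]'; python3 - <<'E'
from h import *
np.set_printoptions(precision=4,suppress=True)
S=cam("scene"); crop(S,290,190,170,170,3.5,"s11.png")
W=cam("wrist"); crop(W,180,90,280,180,2.8,"w11.png")
E
```

```text
time_s: 14.0
position: [0.6171, -0.0236, 0.0007]
tool_rot: [[0.995, 0.0, 0.104], [-0.104, -0.0, 0.995], [0.001, -1.0, -0.0]]
ft_force: [-3.6, -0.3, 7.4]
grip_width: 0.0485
```

View pics/s11.png

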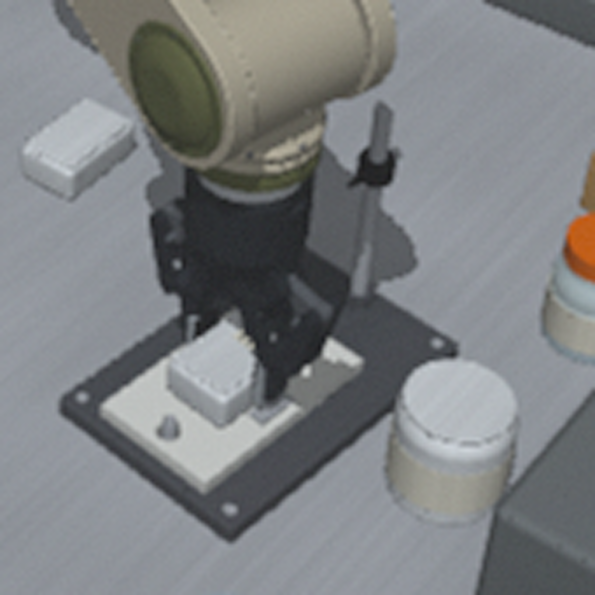

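View pics/w11.png

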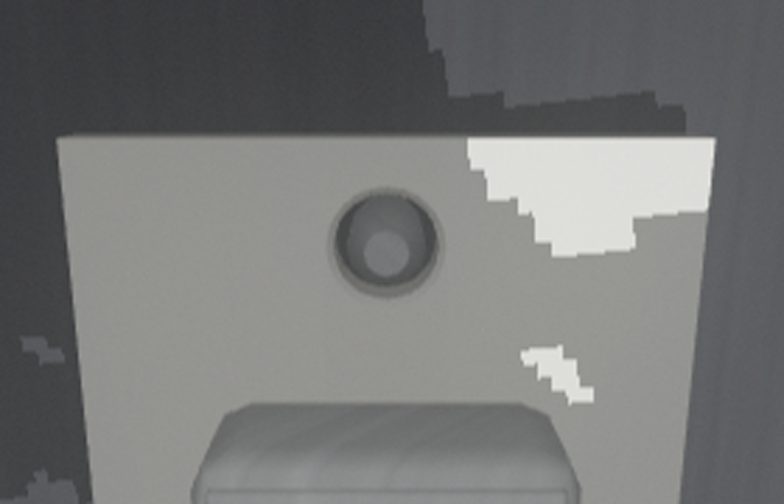

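```bash
python3 -m inch '[[[0.6,0,0,0,0,0,0],[0.6,0,0,0,0,0,0],[0.8,0,0,0,0,0,0],[1,0,0,0,0,0,0],[1,0,0,0,0,0,0],[1,0,0,1,0,0,0],[1,0,0,3,0,0,0],[1,0,0,6,0,0,0],[1,0,0,9,0,0,0],[1,0,0,11,0,0,0],[1,0,0,12,0,0,0],[1,0,0,12,0,0,0]]]'; python3 - <<'E'
from h import *
S=cam("scene"); crop(S,290,190,170,170,3.5,"s12.png")
W=cam("wrist"); cv2.imwrite("pics/w12.png",W[0][:,:,::-1])
E
```

```text
time_s: 15.6
position: [0.6172, -0.0237, 0.1202]
tool_rot: [[0.995, 0.001, 0.104], [-0.104, -0.0, 0.995], [0.001, -1.0, -0.0]]
ft_force: [0.7, 0.7, -0.3]
grip_width: 0.0853
```

View pics/s12.png

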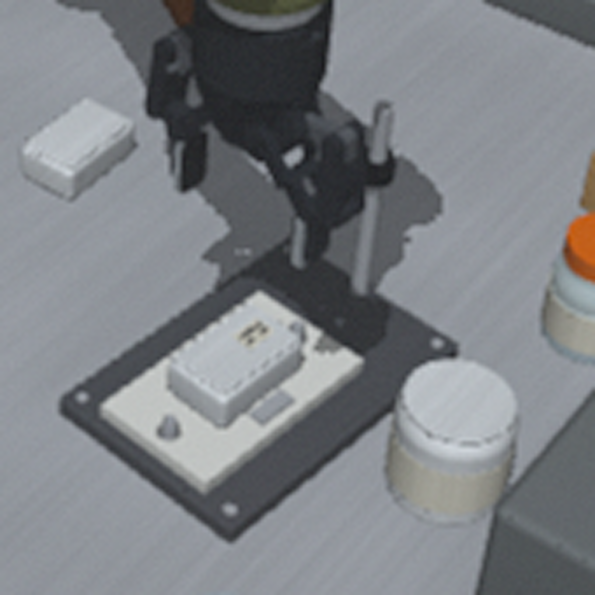

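View pics/w12.png

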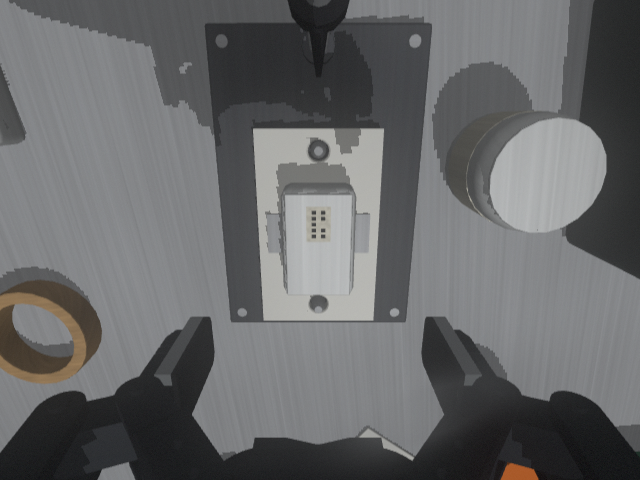

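```bash
python3 - <<'E'
from h import *
np.set_printoptions(precision=4,suppress=True)
W=cam("wrist")
np.save("w12cam.npy",np.array([0]))
a=np.radians(-5.97);ey=np.array([-np.sin(a),np.cos(a)]);o0=np.array([.6172,-.0228])
for uv in((319,75),(319,76.5)):
    o,d=ray(W,uv); s=(.097-(o[:2]-o0)@ey)/(d[:2]@ey); print("tip",o+s*d)
print("patch",onz(W,(318.3,224.5),.057),"exp",o0+.016*ey)
crop(W,290,0,60,100,6,"w13.png")
for p in ((.0,.06,.036),(0,-.06,.036)): print(proj(W,np.r_[o0+p[1]*ey,.036]))
E
python3 -m inch '[[[1,-0.5,-1,0,0,0,-4],[1,-2,-3,0,0,0,-12],[1,-4,-6.5,0,0,0,-20],[1,-6,-10,0,0,0,-28],[1,-8,-14,0,0,0,-36],[1,-10.5,-18,0,0,0,-44],[1,-13,-22,0,0,0,-51],[1,-15.5,-26,0,0,0,-57],[1,-17.5,-29,0,0,0,-62],[1,-18.4,-30.3,0,0,0,-63.5],[1,-18.4,-30.3,0,0,0,-63.5],[1,-18.4,-30.3,0,0,0,-63.5]]]'; python3 - <<'E'
from h import *
W=cam("wrist"); cv2.imwrite("pics/w14.png",W[0][:,:,::-1])
E
```

```text
tip [0.6272 0.0737 0.1411]
tip [0.6272 0.0737 0.1354]
patch [ 0.6185 -0.0077  0.057 ] exp [ 0.6189 -0.0069]
[318.6183 151.3634]
[318.6865 309.9747]
time_s: 17.25
position: [0.4337, -0.3256, 0.1195]
tool_rot: [[0.352, -0.0, 0.936], [-0.936, 0.001, 0.352], [-0.001, -1.0, 0.0]]
ft_force: [0.4, -0.0, -0.4]
grip_width: 0.0853
```

View pics/w13.png

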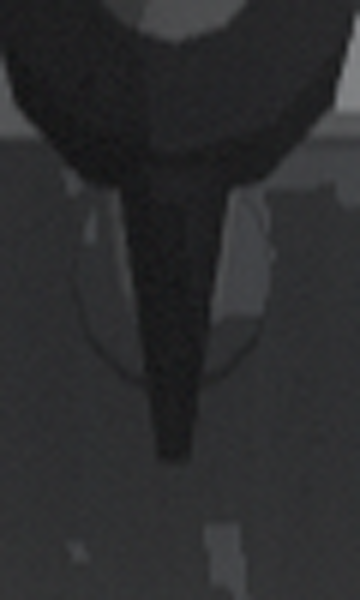

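View pics/w14.png

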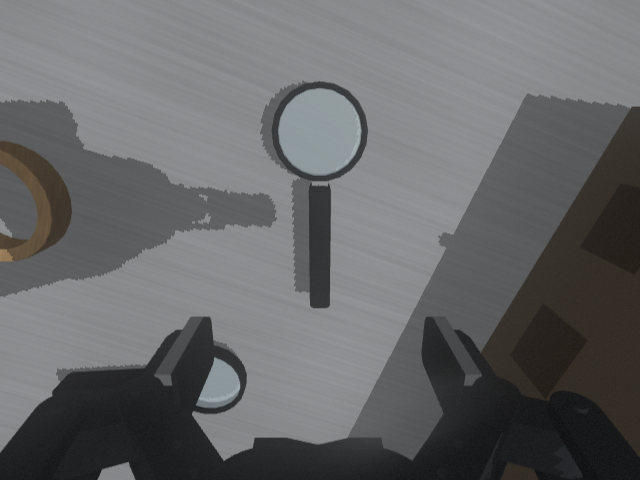

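```bash
python3 - <<'E'
from h import *
np.set_printoptions(precision=4,suppress=True)
W=cam("wrist");im=W[0].astype(int);o=env.observe();P=o["position"];R=o["tool_rot"]
m=np.zeros(im.shape[:2],np.uint8); m[75:315,255:385]=(im[75:315,255:385].max(2)<62)*255
h=m.copy();h[:192]=0
n,l,st,c=cv2.connectedComponentsWithStats(h);i=1+np.argmax(st[1:,4]);print(st[i],c[i])
hh=(l==i).astype(np.uint8)
pts=np.array([onz(W,(x,y),.028)[:2] for y,x in np.argwhere(hh)*1.0],np.float32)*1000
r=cv2.minAreaRect(pts);print("handle@28mm",r)
g=m.copy();g[182:]=0
p=np.argwhere(g)[:,::-1].astype(np.float32);hull=cv2.convexHull(p);e=cv2.fitEllipse(hull);print("ring",e)
G=onz(W,e[0],.016);print("ring centre",G)
def T(p): q=np.r_[p,0]-P; return R[:,0]@q,R[:,2]@q
v=np.array([T(np.array(q)/1000) for q in cv2.boxPoints(r)]);print("handle corners in tool x,z",v)
print("ring in tool",T(G[:2]))
crop(W,255,70,130,250,2.3,"w15.png")
# axis by top/bottom strip centres
for v0 in(200,230,260,295):
    xs=np.nonzero(hh[v0])[0];print(v0,xs.min(),xs.max(),T(onz(W,(xs.mean(),v0),.028)[:2]))
S=cam("scene")
for z in(.12,.125,.13,.135,.14): print(z,proj(S,(.6274,.0737,z)),proj(S,(.6277,.0753,z)))
E
```

```text
[ 309  192   21  115 2332] [319.1998 247.813 ]
handle@28mm ((420.9854431152344, -331.9988708496094), (92.16891479492188, 15.125945091247559), 21.158979415893555)
ring ((318.1927185058594, 131.22666931152344), (91.90025329589844, 98.71881866455078), 178.44332885742188)
ring centre [ 0.5025 -0.3007  0.016 ]
handle corners in tool x,z [[-0.0056 -0.0603]
 [ 0.0095 -0.0602]
 [ 0.0086  0.032 ]
 [-0.0065  0.0318]]
ring in tool (np.float64(0.0009300988579467651), np.float64(0.0731297515327059))
200 309 329 (np.float64(0.0014737121274923306), np.float64(0.025980638967494224))
230 309 329 (np.float64(0.0014816766299495135), np.float64(0.003304390418831241))
260 310 329 (np.float64(0.0018722288424372039), np.float64(-0.02066894352233082))
295 310 328 (np.float64(0.0015005493508668817), np.float64(-0.05042935034093841))
0.12 [387.9927 245.9891] [388.5078 245.6865]
0.125 [388.2082 244.2747] [388.7245 243.9724]
0.13 [388.4249 242.5507] [388.9425 242.2487]
0.135 [388.6428 240.817 ] [389.1617 240.5154]
0.14 [388.8619 239.0737] [389.3821 238.7724]
```

View pics/w15.png

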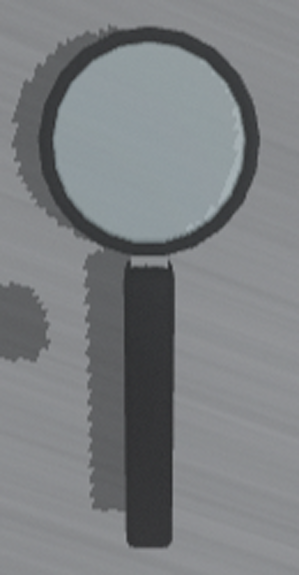

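```bash
python3 -m inch '[[[1,0.5,0,-1,0,0,0],[1,0.53,0,-3,0,0,0],[1,0.53,0,-6,0,0,0],[1,0.53,0,-9,0,0,0],[1,0.53,0,-11.5,0,0,0],[1,0.53,0,-13.3,0,0,0],[1,0.53,0,-14.3,0,0,0],[1,0.53,0,-14.3,0,0,0],[1,0.53,0,-14.3,0,0,0]]]'; python3 -m inch '[[[-1,0,0,0,0,0,0],[-1,0,0,0,0,0,0],[-1,0,0,0,0,0,0],[-1,0,0,0,0,0,0],[-1,0,0,0,0,0,0],[-1,0,0,0,0,0,0],[-1,0,0,0,0,0,0]]]' 70;  python3 - <<'E'
from h import *
W=cam("wrist"); cv2.imwrite("pics/w16.png",W[0][:,:,::-1])
E
```

```text
time_s: 18.52
position: [0.4387, -0.3269, -0.0227]
tool_rot: [[0.351, 0.001, 0.937], [-0.937, -0.001, 0.351], [0.001, -1.0, 0.0]]
ft_force: [0.1, 0.9, 0.3]
grip_width: 0.0854
time_s: 19.4
position: [0.4385, -0.3268, -0.023]
tool_rot: [[0.35, 0.0, 0.937], [-0.937, -0.0, 0.35], [0.001, -1.0, 0.0]]
ft_force: [-0.3, 1.4, 5.4]
grip_width: 0.0148
```

View pics/w16.png

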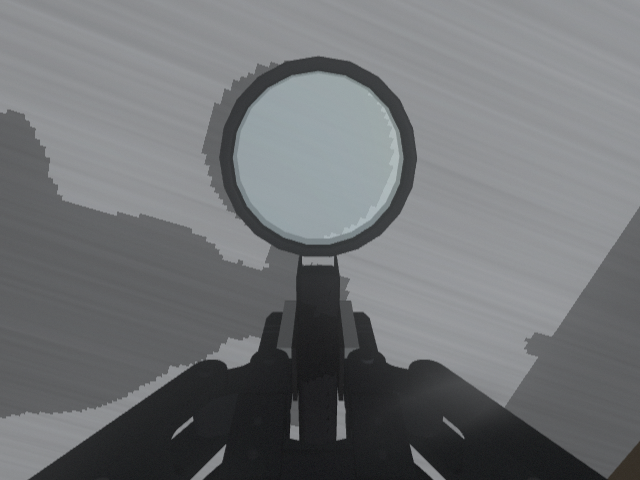

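```bash
python3 - <<'E'
from h import *
np.set_printoptions(precision=4,suppress=True)
W=cam("wrist");im=W[0].astype(int);o=env.observe();P=o["position"];R=o["tool_rot"]
# outer ring extents measured on the picture
m=(im.max(2)<75).astype(np.uint8);m[255:]=0;m[:50]=0;m[:,:215]=0;m[:,425:]=0
n,l,st,c=cv2.connectedComponentsWithStats(m);i=1+np.argmax(st[1:,4]);print(st[i])
p=np.argwhere(l==i)[:,::-1].astype(np.float32);e=cv2.fitEllipse(cv2.convexHull(p));print(e)
for z in (.014,.02):
  q=onz(W,e[0],z)-P;print(z,q+P,"tool x,z",R[:,0]@q,R[:,2]@q)
E
python3 -m inch '[[[-1,0,0,0.5,0,0,0],[-1,0,0,1.5,0,0,0],[-1,0,0,3,0,0,0],[-1,0,0,5,0,0,0],[-1,0,0,7,0,0,0],[-1,0,0,9,0,0,0],[-1,0,0,11,0,0,0],[-1,0,0,12.2,0,0,0],[-1,0,0,12.4,0,0,0],[-1,0,0,12.4,0,0,0]]]'; python3 - <<'E'
from h import *
W=cam("wrist"); cv2.imwrite("pics/w17.png",W[0][:,:,::-1])
S=cam("scene"); crop(S,150,230,200,150,4,"s17.png")
E
```

```text
[ 219   57  198  198 7316]
((317.4602355957031, 156.43128967285156), (196.53587341308594, 199.3214569091797), 177.7605743408203)
0.014 [ 0.5044 -0.3026  0.014 ] tool x,z 0.0004052626476932285 0.07014351879133345
0.02 [ 0.5049 -0.3024  0.02  ] tool x,z 0.0004035977083548892 0.07076645193889328
time_s: 20.75
position: [0.4382, -0.3264, 0.1004]
tool_rot: [[0.35, -0.0, 0.937], [-0.937, 0.001, 0.35], [-0.001, -1.0, -0.0]]
ft_force: [-0.3, 0.0, -2.4]
grip_width: 0.0143
```

View pics/w17.png

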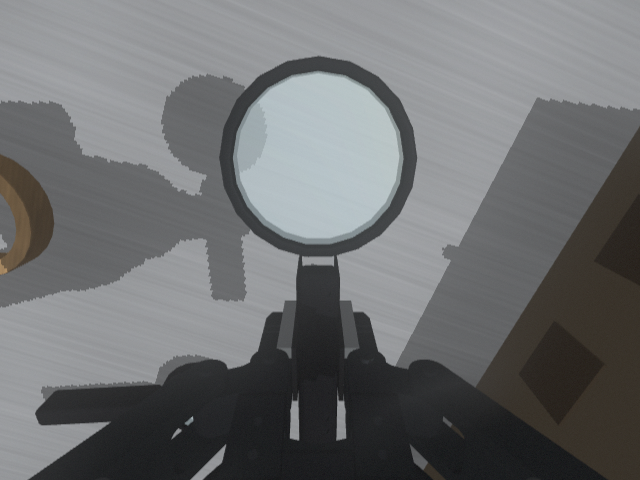

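View pics/s17.png

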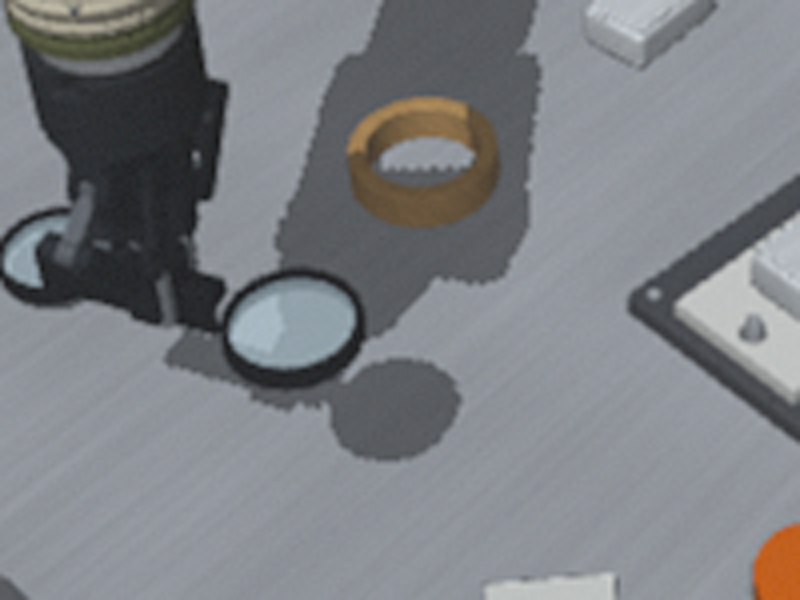

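```bash
python3 -m inch '[[[-1,0.2,0.6,0,0,0,0],[-1,0.8,2,0,0,0,0],[-1,1.8,4.5,0,0,0,0],[-1,3,7.5,0,0,0,0],[-1,4.2,10.8,0,0,0,0],[-1,5.5,14.2,0,0,0,0],[-1,6.9,17.6,0,0,0,0],[-1,8.2,21,0,0,0,0],[-1,9.4,24.2,0,0,0,0],[-1,10.4,26.8,0,0,0,0],[-1,11.1,28.6,-0.3,0,0,0],[-1,11.4,29.3,-0.7,0,0,0],[-1,11.46,29.5,-0.95,0,0,0],[-1,11.46,29.5,-0.95,0,0,0],[-1,11.46,29.5,-0.95,0,0,0],[-1,11.46,29.5,-0.95,0,0,0]]]'; python3 - <<'E'
from h import *
W=cam("wrist"); cv2.imwrite("pics/w18.png",W[0][:,:,::-1])
S=cam("scene"); crop(S,290,190,170,170,3.5,"s18.png")
T=cam("top"); crop(T,230,150,150,110,5,"t18.png")
E
```

```text
time_s: 22.85
position: [0.553, -0.0321, 0.0913]
tool_rot: [[0.35, 0.0, 0.937], [-0.937, -0.0, 0.35], [0.0, -1.0, 0.0]]
ft_force: [0.1, -0.4, -1.5]
grip_width: 0.0147
```

View pics/w18.png

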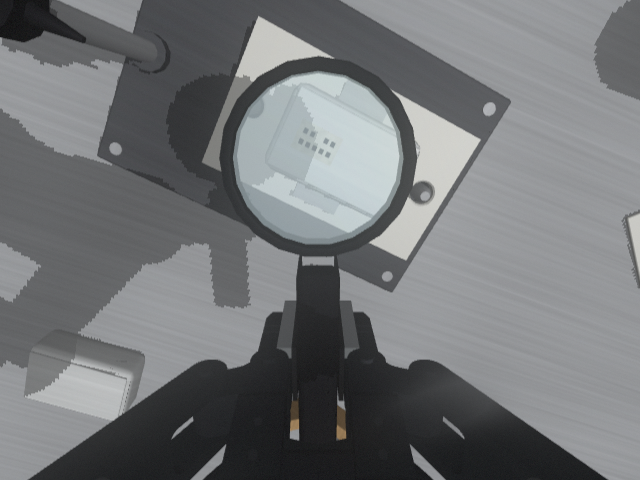

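View pics/s18.png

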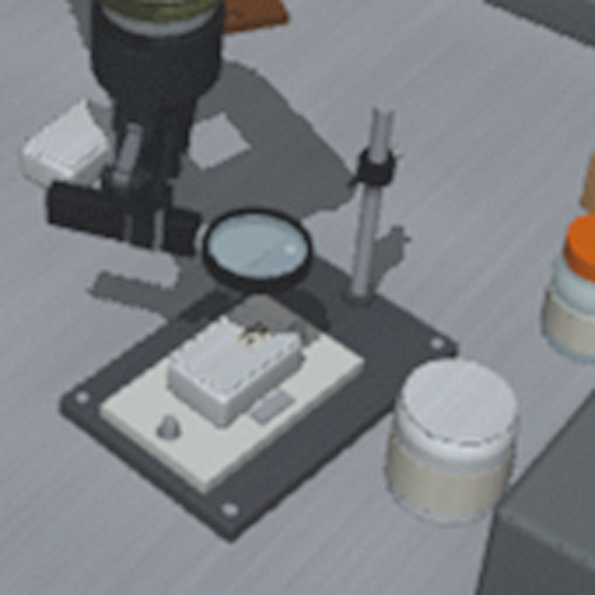

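View pics/t18.png

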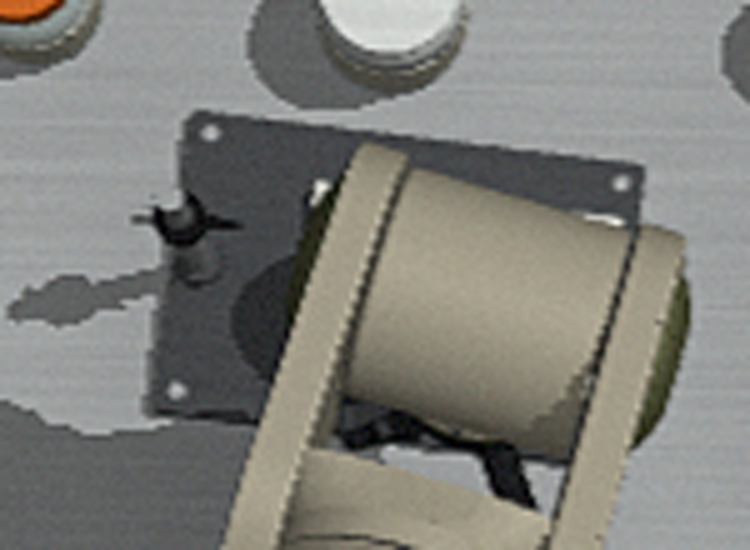

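```bash
python3 - <<'E'
from h import *
np.set_printoptions(precision=4,suppress=True)
W=cam("wrist");S=cam("scene");o=env.observe();P=o["position"];R=o["tool_rot"]
crop(W,50,0,70,60,10,"w19.png");crop(W,280,110,80,70,8,"w20.png");crop(S,340,235,70,70,8,"s19.png")
print("patch",onz(W,(317,145),.057))
print("glass est",P+R[:,2]*.0702+R[:,0]*.0005+[0,0,.037],P)
print("tip",tri(W,(84,41),S,(389.4,243.1)))
im=S[0].astype(int)
m=(im.max(2)<70).astype(np.uint8)
cs,_=cv2.findContours(m[235:285,346:382],cv2.RETR_EXTERNAL,cv2.CHAIN_APPROX_NONE)
E
```

```text
patch [ 0.6175 -0.008   0.057 ]
glass est [ 0.6189 -0.0076  0.1283] [ 0.553  -0.0317  0.0913]
tip (array([0.6269, 0.0781, 0.125 ]), np.float64(0.0012495710328876346))
```

View pics/w19.png

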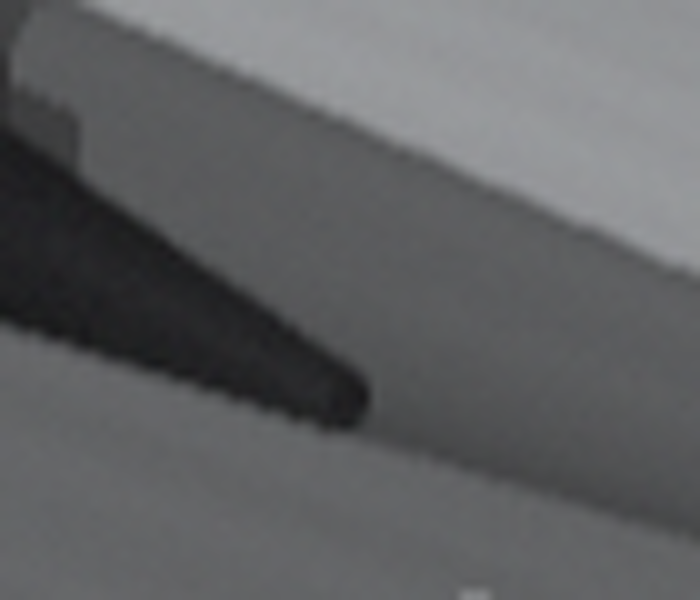

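View pics/w20.png

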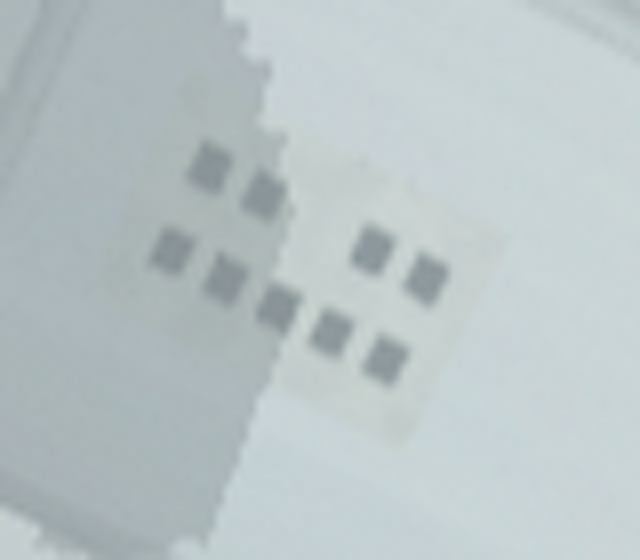

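View pics/s19.png

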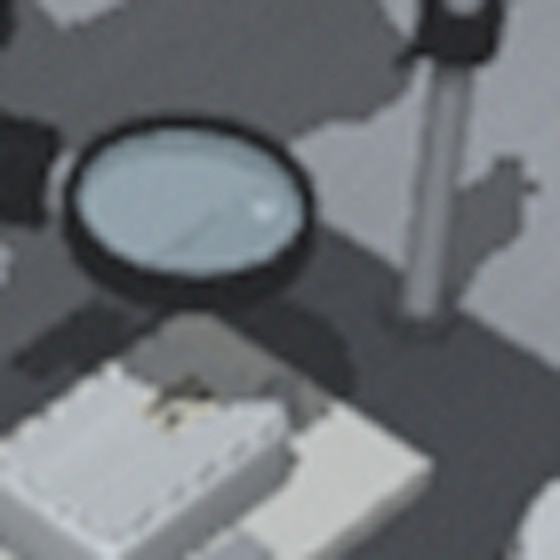

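```bash
python3 - <<'E'
from h import *
np.set_printoptions(precision=4,suppress=True)
W=cam("wrist");S=cam("scene");o=env.observe();P=o["position"];R=o["tool_rot"]
g=P+R[:,2]*.0702+R[:,0]*.0005+[0,0,.037]
print("glass",g,proj(S,g),"seen 363.9,261.6", "sil", [proj(S,g+[0,0,s]) for s in(-.006,.006)])
for uw in((86,40.5),(86.8,40.8)):
  for us in((389.4,243.1),(390,242.6)): print("tip",uw,us,tri(W,uw,S,us))
print("patch",onz(W,(317,142.8),.057))
a=np.radians(-5.97);ey=np.array([-np.sin(a),np.cos(a)]);t=np.array([.6172,-.0228])+.097*ey
for z in(.122,.124,.126,.128,.13,.132): print(z,proj(W,np.r_[t,z]),proj(S,np.r_[t,z]))
# ring silhouette
im=S[0].astype(int); m=(im.max(2)<62).astype(np.uint8); m[:, :346]=0; m[:,382:]=0; m[:247]=0; m[277:]=0
n,l,st,c=cv2.connectedComponentsWithStats(m); i=1+np.argmax(st[1:,4]); print("ring bbox",st[i])
q=[proj(S,g+np.array([.034*np.cos(x),.034*np.sin(x),s])) for x in np.linspace(0,6.28,60) for s in(-.006,.006)]; print("pred bbox",np.min(q,0),np.max(q,0))
print(proj(S,g+[0,0,.001])-proj(S,g))
E
```

```text
glass [ 0.6189 -0.0075  0.1282] [363.707  260.4336] seen 363.9,261.6 sil [array([363.5227, 262.5179]), array([363.8926, 258.3347])]
tip (86, 40.5) (389.4, 243.1) (array([0.6274, 0.0772, 0.1258]), np.float64(0.0013775136887325045))
tip (86, 40.5) (390, 242.6) (array([0.6279, 0.0772, 0.1271]), np.float64(0.003018924876106354))
tip (86.8, 40.8) (389.4, 243.1) (array([0.6274, 0.0769, 0.126 ]), np.float64(0.0015575100425451252))
tip (86.8, 40.8) (390, 242.6) (array([0.628 , 0.0769, 0.1273]), np.float64(0.003197119010025746))
patch [ 0.6186 -0.0074  0.057 ]
0.122 [101.3187  44.9855] [388.0302 245.2893]
0.124 [98.0048 43.9111] [388.1164 244.6031]
0.126 [94.5876 42.8032] [388.2028 243.9154]
0.128 [91.0622 41.6603] [388.2894 243.2262]
0.13 [87.4234 40.4805] [388.3761 242.5355]
0.132 [83.6656 39.2622] [388.4631 241.8432]
ring bbox [347 249  34  28 277]
pred bbox [347.5775 247.8295] [379.9995 273.5486]
[ 0.0308 -0.3488]
```

```bash
python3 - <<'E'
from h import *
np.set_printoptions(precision=4,suppress=True)
S=cam("scene")
crop(S,340,240,48,40,16,"sa.png");crop(S,372,212,40,80,10,"sb.png")
a=np.radians(-5.97);ex=np.array([np.cos(a),np.sin(a)]);ey=np.array([-np.sin(a),np.cos(a)])
for o in((.6172,-.0228),(.6175,-.0212)):
  o=np.array(o)
  for n,x,y,z in(("posttop",0,.125,.18),("postbase",0,.125,.015),("pinR",0,-.06,.036),("plate c-+",-.045,-.075,.025),("plate --",.045,-.075,.025),("plate++",.045,.075,.025),("base c",.075,-.085,.015),("basec2",-.075,-.085,.015),("basec3",.075,.14,.015)):
    print(n,proj(S,np.r_[o+x*ex+y*ey,z]))
E
```

```text
posttop [398.8441 219.2034]
postbase [391.297  274.1677]
pinR [337.6336 308.2911]
plate c-+ [318.0357 304.3102]
plate -- [347.9062 326.8619]
plate++ [393.0771 291.4849]
base c [354.9476 340.5409]
basec2 [305.4111 302.5661]
basec3 [420.6141 287.2134]
posttop [399.3623 218.9131]
postbase [391.7758 273.8671]
pinR [338.1974 307.9369]
plate c-+ [318.6015 303.9659]
plate -- [348.4754 326.4864]
plate++ [393.5778 291.1583]
base c [355.5195 340.1503]
basec2 [305.9772 302.228 ]
basec3 [421.0866 286.8963]
```

View pics/sa.png

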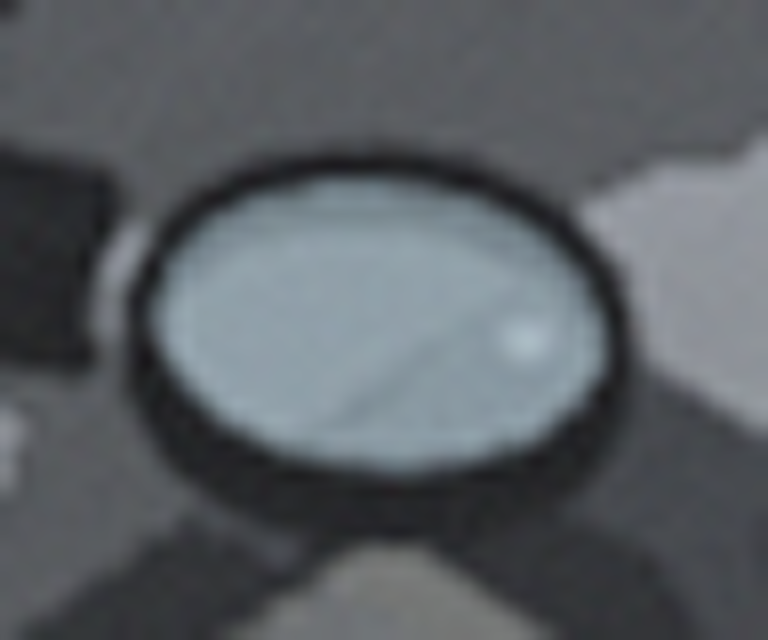

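View pics/sb.png

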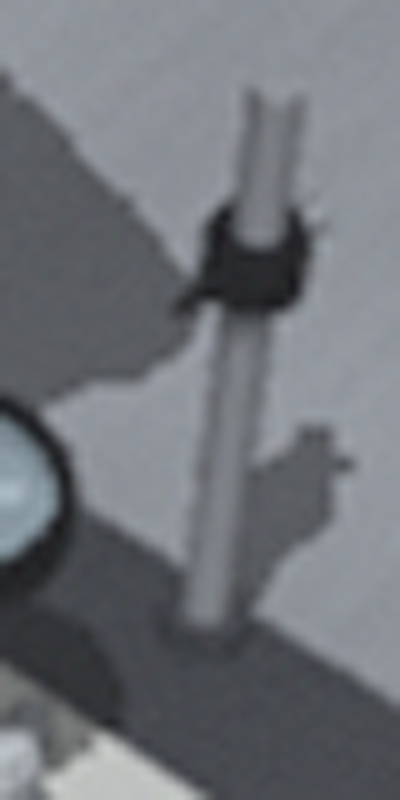

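```bash
python3 - <<'E'
from h import *
from scipy.optimize import least_squares
np.set_printoptions(precision=4,suppress=True)
T=cam("top");W=cam("wrist");S=cam("scene")
ob=[(T,(278.1,194.75)),(W,(86.2,39.8)),(S,(388.95,242.45))]
for sel in((0,1,2),(0,2),(1,2),(0,1)):
    r=least_squares(lambda p:np.concatenate([proj(ob[i][0],p)-ob[i][1] for i in sel]),[.627,.075,.13]); print(sel,r.x,r.fun)
# post top in top view
crop(T,255,180,35,40,16,"tc.png")
a=np.radians(-5.97);ey=np.array([-np.sin(a),np.cos(a)])
for z in(.015,.18):print(proj(T,np.r_[np.array([.6172,-.0228])+.125*ey,z]))
E
```

```text
(0, 1, 2) [0.6274 0.074  0.1302] [ 0.001   0.5581  0.0158 -0.1254 -0.4435 -0.0522]
(0, 2) [0.6285 0.074  0.1307] [ 0.0064  0.0086  0.0105 -0.0013]
(1, 2) [0.6273 0.0746 0.1292] [-0.0257 -0.0363 -0.36    0.1553]
(0, 1) [0.6274 0.0735 0.1311] [ 0.1959  0.4878 -0.0035 -0.0644]
[270.1973 202.5443]
[263.6805 189.5641]
```

View pics/tc.png

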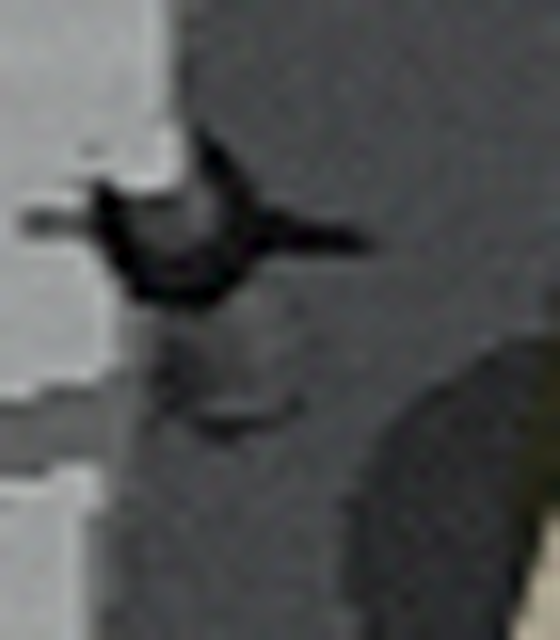

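```bash
python3 -m inch '[[[-1,0,0,0.1,0,0,0],[-1,0,0,0.2,0,0,0],[-1,0,0,0.2,0,0,0],[-1,0,0,0.2,0,0,0],[-1,0,0,0.2,0,0,0],[-1,0,0,0.2,0,0,0],[-1,0,0,0.2,0,0,0],[-1,0,0,0.2,0,0,0]]]'; python3 - <<'E'
from h import *
np.set_printoptions(precision=4,suppress=True)
W=cam("wrist");S=cam("scene");cv2.imwrite("pics/w21.png",W[0][:,:,::-1]);cv2.imwrite("pics/s21.png",S[0][:,:,::-1])
o=env.observe();P=o["position"];R=o["tool_rot"]
print(o["time_s"],P,o["qvel"],R[:,1],"glass",P+R[:,2]*.0702+R[:,0]*.0005+[0,0,.037])
im=W[0].astype(int)
m=(im.max(2)<75).astype(np.uint8);m[255:]=0;m[:50]=0;m[:,:215]=0;m[:,425:]=0
n,l,st,c=cv2.connectedComponentsWithStats(m)
print(st[1:][np.argsort(-st[1:,4])][:2])
E
```

```text
time_s: 24.4
position: [0.553, -0.0316, 0.0932]
tool_rot: [[0.35, -0.0, 0.937], [-0.937, 0.0, 0.35], [-0.0, -1.0, 0.0]]
ft_force: [-0.4, -0.5, -1.5]
grip_width: 0.0143
24.5 [ 0.553  -0.0316  0.0932] [-0.0611 -0.0677 -0.0363 -0.0093  0.031   0.0209] [-0. -0. -1.] glass [ 0.6189 -0.0075  0.1302]
[[ 215   57  198  198 6898]
 [ 215   50   31   80  731]]
```

View pics/w21.png

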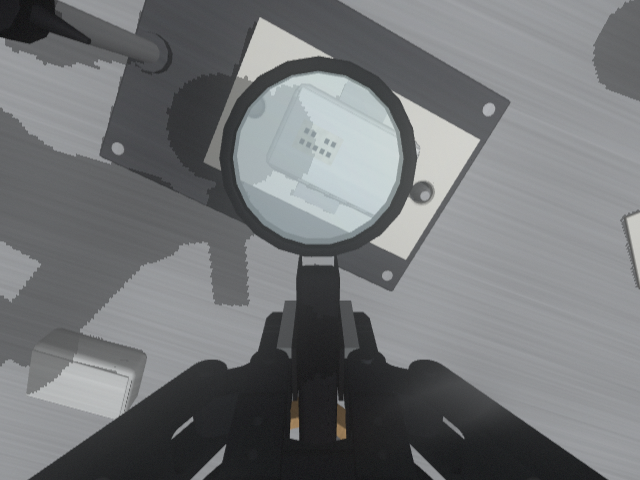

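View pics/s21.png

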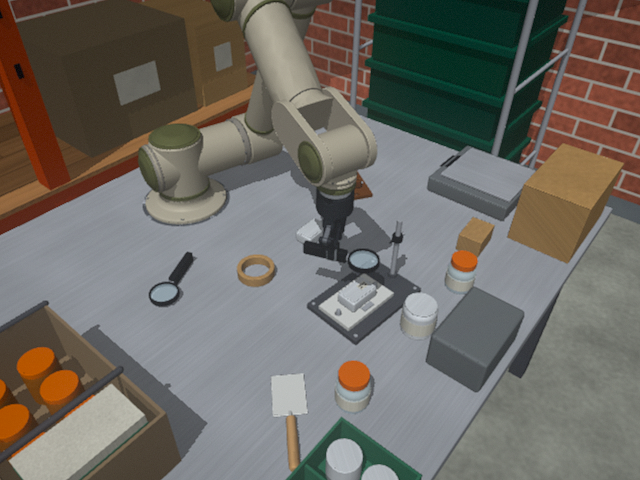

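```bash
python3 -c "
from rig import env
print(env.close_job())"
```

```text
the job is handed in; nothing more can be done
None
```

The white plate is seated over both pins, flush on the station base, and released. I then picked up the lens that started farthest from the robot. It is held level and still over the date patch at the pointer's height, and I handed the job in at about 24.5 s.

**Last checks**
- **Plate:** the touchdown force came where a flush fit predicts it, and both pins show through the holes in the pictures.
- **Lens position:** the glass centre is at (0.619, -0.0075, 0.130) m. The patch measured (0.619, -0.007) m, so they agree within about 1 mm.
- **Lens height:** the pointer tip measured 0.130 m, with camera pairs giving 0.129 to 0.131 m.
- **Lens attitude:** the tool is vertical and the lens has not moved in the grip since I took it flat off the table.
- **Other things on the table:** the pointer and the bystanders look unmoved in the last scene picture.

**What went wrong or disagreed**
- **First grasp missed:** the real fingertips sit about 28 mm short of the reported TCP. The fingers closed on top of the tin's lid and pressed on it with about 17 N. I measured the offset, corrected for it, and the second grasp held.
- **Pointer height readings:** two rough early readings gave 0.128 m and 0.134 to 0.141 m, before I corrected a half-pixel crop error.
- **Post top:** in the scene camera it appeared about 1.5 pixels lower than predicted. I did not explain this.

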